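# Set up the stereo microscope to inspect a cast lever

## Robot

A 7-joint arm with a two-finger parallel gripper is mounted at the origin on the work surface. World frame = base frame: x ahead of the robot, y to its left, z up, the work surface at z = 0. Lengths are in mm, angles in rad, forces in N, time in s.
With the tool pointing down it reaches from about 400 to 875 mm from the base axis. Payload 4.4 kg.
Tool frame: the origin (TCP) lies at the very end of the fingers, on their centre line; the grasp point (between the pads) lies 19 mm behind it; z points along the fingers, y is the direction in which the jaws open and shut (so a half turn about z gives the same grasp; the last joint's range is limited). The gripper opens to 85 mm and grips with 20 to 120 N. Pads are 22 mm wide; open, the fingers measure 114 mm over their backs; the gripper's body (76 mm by 85 mm) begins 54 mm behind the grasp point. The pads swing forward as they close: fully open they stand 13 mm farther back than shut.
Start: joints at [1.212, 0.628, 0.038, 1.517, -0.027, 0.996, -0.02], TCP at [187.64, -622.342, 231.313] pointing down, gripper open.
Joint ranges: [-3.06, 3.06], [-0.37, 2.12], [-1.25, 1.32], [0.18, 2.47], [-1.1, 4.24], [0.23, 1.98], [-2.94, 2.94]. Speed limits (rad/s): [2.57, 2.57, 3.14, 3.14, 3.14, 3.14, 3.14].

## Interface

Orientations are given as [roll, pitch, yaw] about the fixed x, y, z axes, in that order (R = Rz(yaw) Ry(pitch) Rx(roll)).
In Python, from cell import read_state, get_image, calibration, finish_job gives the robot as it stands. The module is installed in compiled form; this text tells all that it offers.
- The arm moves only by the tool apply_moves, never from a script. Its argument "increments" is a list of rows, each an object of numbers: "tx", "ty", "tz": the shift along the world's x, y, z in m; "rx", "ry", "rz": the turn, a rotation vector about the world's x, y, z in units of 5 degrees (1.0 is 5 degrees); "claw": the finger opening in m, from 0 to 0.0854. In form: [{"tx": .., "ty": .., "tz": .., "rx": .., "ry": .., "rz": .., "claw": ..}, ...]. A call has 1 to 12 rows; each row is the pose to reach, as a shift and turn from the pose commanded when the call began; what a row does not reach only later rows make up. A row lasts 1/10 s, in which the tool goes at most 50 mm and 8.59 degrees, less where a joint would pass 70% of its speed; a pose out of reach is approached as far as the arm can. A call with a gripper value outside its range is refused whole. The fingers move at their own pace and stop on an object; the grip force is fixed at half the most. Time passes only in rows, so rows that repeat a pose let the fingers close. It gives the time, the measured TCP pose, the force and the opening at its end, in the units of the state.
- read_state(): the state, without advancing time (a new reading comes with each control period).
- get_image(name): name is "scene" or "top" or "wrist"; returns the picture (400x640x3 uint8, red, green, blue); there is no depth.
- calibration(name): a dict with "camera_matrix" (3x3 intrinsics, pixels), "origin" and "attitude" of the camera in the world. Camera axes: x right, y up, looking along -z (the intrinsics and any distortion apply to the point x, -y, -z); pixel columns grow to the right and rows downward; lengths in mm; the calibration is good to about 2 mm. A picture is of the moment at which its call begins: read the wrist's pose just before it. calibration takes no time and is no camera call; for the wrist camera it gives the pose at the moment of the call.
- finish_job(): hands the job in, once; it reports no verdict.
The state is a dict: "clock": time; "qpos": joint angles; "qd": joint speeds; "tau": joint torques, N m; "eef_pos": TCP position; "tool_rot": TCP orientation; "force": force on the tool from outside, world axes, zero at the start; "torque": the same for the moment, N m; "width": finger opening in mm.
Only numpy, scipy, OpenCV 4.12 (cv2) and the standard library are available. Lean on these libraries where they do the work, as an engineer would, in place of code of your own. Each camera call takes 0.05 s, during which the arm holds its last target. There are 200 camera calls.

## Task

Get the stereo microscope ready for inspecting the cast-iron lever: lift the lopsided lever, keep it level all the way, and lay it down gently, flat on the microscope's white base plate with its big boss centred under the lens, without bumping it against the microscope's head. Also turn the black click-stop dioptre collar on the left eyepiece tube until its white line has clicked in at the green zero mark. Leave the dishes, the jar and the slide box where they stand, and let go of everything at the end.

Things in the scene. Friction and masses are not known exactly. Their poses are not given: they have to be found in the camera images.
- stage_center (a point): Middle of the black stage disc (94 mm across, flush) straight below the lens, on top of the fixed microscope's white base plate: 22 mm above the bench, reaching from here 110 mm to the front, 190 mm to the back, 160 mm to each side. x points to the back (away from the user), y to the user's left, z up. The front, where the eyepieces are, faces the robot within 0.3 rad.
- head: Fixed head and column. Origin: middle of the lens face, 103 mm above stage_center, same axes. In mm: lens 66 wide to z +32; white pod y +-56, x -70 to 75, z 28 to 155; black zoom knobs to y +-70 at x 12, z 70 (44 wide); camera x 15 to 81, y +-31, z 198 to 322; column x 122 to 178, y +-35, from the plate to z 295; focus knobs to y +-77 at x 145, z 65 (54 wide).
- collar_center (a point): Centre of the knurled black collar (44 mm across, 22 mm along the tube), on the axis of the fixed left eyepiece tube; does not turn with the collar. z points out along the tube to the eyepiece: up and to the user, 40 degrees from vertical; y to the user's left; x up and to the back. Below the collar: 39 mm scale band to z = -20 mm, 33 mm tube to -38 mm, then a 54 mm seat on the pod.
- eyepiece_end (a point): Middle of the left eyepiece's open end, on the tube's axis, 54 mm along z from collar_center, same axes. The fixed black eyepiece between here and the collar is 37 to 41 mm across. The right tube is alike (41 mm across at most, no collar), parallel to it, level with it and 75 mm away along -y.
- zero_mark (a point): Upper of two green zero marks (6 x 16 mm) on the fixed eyepiece just above the collar; the other stands just below the collar in line with it. Seen along the tube they lie 45 degrees from collar_center's x towards its y (upper left). Axes as collar_center.
- collar (a joint): Collar angle (rad): 0 = white line at the green marks; positive = turned clockwise, seen looking down into the eyepiece. Range +-2.75, click stops every 0.524 (30 degrees), one of them at 0. About 0.1 N m takes it over a click; let go within 0.2 of a stop it snaps in. Starts at 1.0 to 2.6, at or between clicks, so it has to be turned counter-clockwise.
- white_line (a point): Middle of the white line (5 mm wide, 22 mm long, along the tube) on the collar's outside; turns with the collar.
- lever_center (a point): Middle of the loose lever, half-way up. Dark iron, 183 mm long, 40 mm high, flat underneath, lying left of the microscope. x runs from big boss to small eye (about +y of the world, within 0.6 rad), z up. Upright cylinders: boss 44 mm across at x = -70 mm, eye 32 mm across at x = +75 mm. Between them a straight arm 14 mm wide across y, 20 mm high (10 to 30 mm above the underside).
- lever_boss (a point): Centre of the lever's big boss, on its axis, 20 mm above its underside; axes as lever_center. Bushes of unknown weight sit in boss and eye: the lever weighs 0.5 to 0.95 kg, its balance point lies on the arm, 38 to 81 mm from here along x.
- dishes_mid (a point): Middle of a loose stack of three glass dishes, 90 mm across, 43 mm high, beside the base plate's left front corner. Bystander.
- jar_mid (a point): Middle of a loose amber jar with white cap, 56 mm across, 80 mm high, beside the base plate's left back. Bystander.
- slide_box_mid (a point): Middle of a loose blue slide box, 180 mm (x) x 90 mm (y) x 34 mm high, beside the right edge of the base plate. Bystander.

How it is judged:
By the outcome, as a careful person would: the job done as asked, in the order asked, and still so for the second after the job is handed in, with the robot touching nothing.
It also fails if it takes over 67 s, if anything falls off the work surface, if the arm or the gripper's body presses on something with over 40 N, if the wrist force passes 120 N, or if a joint passes its speed limit or range.

## Working session

There is one attempt and no reset: what is moved stays moved. The work goes in short steps, Python scripts to look and compute and a tool call to move; the robot and the scene stay as the last step left them, time stands still between calls to the robot, and variables do not carry over. Pictures are saved under pics/ and viewed, about 8 in all and at most 12, crops included, and the job is handed in when it is done.

Besides the shell and the picture viewer there is one more tool, called after ">>>" as name(argument=value, ...) on one line, values as JSON. apply_moves: Moves the arm, as the interface text tells. Its arguments: {"type":"object","properties":{"increments":{"type":"array"}},"required":["increments"]}

```bash
mkdir -p pics; cat > h.py <<'E'
import numpy as np, cv2
from cell import *
def save(n,f,crop=None,s=1):
    im=get_image(n)[:,:,::-1]
    cv2.imwrite('pics/'+f+'_full.png',im)
    if crop: im=im[crop[1]:crop[3],crop[0]:crop[2]]
    cv2.imwrite('pics/'+f+'.png',cv2.resize(im,None,fx=s,fy=s,interpolation=cv2.INTER_CUBIC) if s!=1 else im)
E
python3 - <<'E'
from h import *
for n in("scene","top"):
    save(n,n+"0"); c=calibration(n); print(n,{k:(np.round(v,4).tolist() if not isinstance(v,str) else v) for k,v in c.items()})
print(read_state())
print(calibration("wrist"))
E
```

```text
scene {'camera_matrix': [[429.8858, 0.0, 326.0371], [0.0, 429.8858, 197.0216], [0.0, 0.0, 1.0]], 'origin': [1580.4215, -5.7056, 956.4856], 'attitude': [0.9101, 0.0104, 1.5803]}
top {'camera_matrix': [[416.3616, 0.0, 320.0935], [0.0, 416.3616, 199.534], [0.0, 0.0, 1.0]], 'origin': [494.0701, 0.334, 1558.8913], 'attitude': [0.0655, -0.0182, -1.5705]}
{'clock': 0.1, 'qpos': array([ 1.2121619 ,  0.62924559,  0.03841976,  1.51824049, -0.02700999,
        0.99631654, -0.01995057]), 'qd': array([-0.00138499, -0.00295638,  0.00073916, -0.00336702,  0.00055802,
        0.0008764 ,  0.00034172]), 'tau': array([ 1.39877680e-03, -5.64543056e+01,  1.22976344e+00, -1.93973619e+01,
        1.11758753e-02,  5.44413124e-03,  1.90158869e-05]), 'eef_pos': array([ 187.52151025, -621.7881145 ,  230.49460219]), 'tool_rot': array([-3.13989951e+00, -7.01615327e-06,  2.92899261e-01]), 'force': array([ 0.17078916, -0.16617814,  0.45389255]), 'torque': array([ 0.0082578 ,  0.0507309 , -0.02347278]), 'width': 85.09316494686698}
{'camera_matrix': array([[321.59573056,   0.        , 316.90131642],
       [  0.        , 321.59573056, 204.59780827],
       [  0.        ,   0.        ,   1.        ]]), 'origin': array([ 268.22600349, -597.67447853,  372.83148525]), 'attitude': array([-0.33450042,  0.00157961, -1.27797303])}
```

View pics/scene0.png

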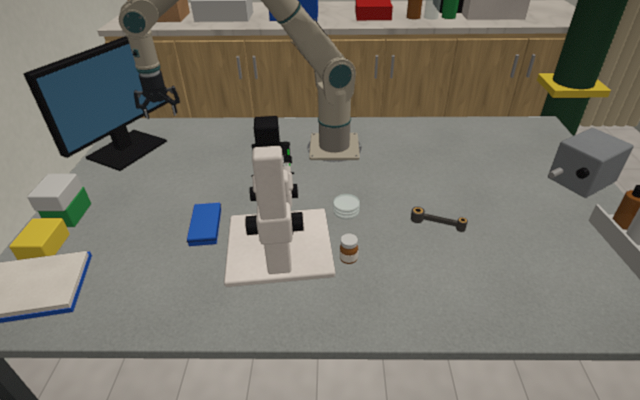

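View pics/top0.png

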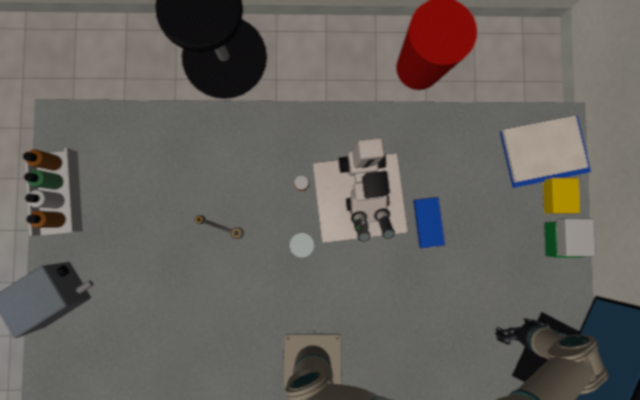

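The scene shows the lever left of the microscope (boss near scene (462,222), top (237,233), eye top (200,219)); plate corners in top are about (313,163), (397,153), (407,235), (322,242).

```bash
cat >> h.py <<'E'
from scipy.spatial.transform import Rotation as Rot
def ray(c,u,v):
    K=c['camera_matrix'];d=np.array([(u-K[0,2])/K[0,0],-(v-K[1,2])/K[1,1],-1.])
    return np.array(c['origin']),Rot.from_euler('xyz',c['attitude']).as_matrix()@d
def plane(c,u,v,z):
    o,d=ray(c,u,v);return o+d*(z-o[2])/d[2]
def proj(c,P):
    K=c['camera_matrix'];q=Rot.from_euler('xyz',c['attitude']).as_matrix().T@(np.asarray(P)-c['origin'])
    return K[0,0]*q[0]/-q[2]+K[0,2],-K[1,1]*q[1]/-q[2]+K[1,2]
E
cat > a.py <<'E'
from h import *
out=[]
for n,box,zb in (("top",(300,140,415,250),22),("scene",(220,205,340,285),22)):
    im=cv2.imread(f'pics/{n}0_full.png');c=calibration(n)
    hsv=cv2.cvtColor(im,cv2.COLOR_BGR2HSV)
    m=((hsv[...,2]>175)&(hsv[...,1]<50)).astype(np.uint8)*255
    b=np.zeros_like(m);b[box[1]:box[3],box[0]:box[2]]=m[box[1]:box[3],box[0]:box[2]]
    cs,_=cv2.findContours(b,0,2);k=max(cs,key=cv2.contourArea)
    h=cv2.convexHull(k); q=cv2.approxPolyDP(h,4,True)[:,0]
    print(n,q.tolist(),[np.round(plane(c,*p,zb)[:2]).tolist() for p in q])
    im2=im.copy()
    d=((hsv[...,2]<100)).astype(np.uint8)
    bx=(185,205,255,250) if n=="top" else (400,198,480,238)
    sub=d[bx[1]:bx[3],bx[0]:bx[2]]
    nn,l,st,ce=cv2.connectedComponentsWithStats(sub)
    i=1+np.argmax(st[1:,4]);ys,xs=np.nonzero(l==i)
    print('lever',st[i],xs.min()+bx[0],xs.max()+bx[0],ys.min()+bx[1],ys.max()+bx[1])
    r=cv2.minAreaRect(np.c_[xs,ys].astype(np.float32));print(r)
c=calibration('top')
for nm,p,z in(('boss',(237,233),40),('eye',(200,219),40)):print(nm,plane(c,*p,z))
t=cv2.imread('pics/top0_full.png');s=cv2.imread('pics/scene0_full.png')
A=cv2.resize(t[140:250,185:445],None,fx=3,fy=3);B=cv2.resize(s[105:285,220:480],None,fx=1.7,fy=1.7)
B=cv2.copyMakeBorder(B,0,0,0,A.shape[1]-B.shape[1],0)
cv2.imwrite('pics/z.png',np.vstack([A,B])[:600])
E
python3 a.py
```

```text
top [[327, 202], [345, 237], [324, 239], [320, 206]] [[586.0, -53.0], [457.0, -119.0], [450.0, -42.0], [571.0, -27.0]]
lever [  0   9  61  28 724] 185 245 214 241
((30.14615249633789, 23.830768585205078), (60.52894592285156, 26.667465209960938), 7.125016689300537)
scene [[324, 210], [334, 272], [225, 281], [232, 216]] [[450.0, -33.0], [732.0, -0.0], [766.0, -310.0], [481.0, -342.0]]
lever [ 11  11  57  23 432] 411 467 209 231
((38.403846740722656, 21.480770111083984), (57.069793701171875, 14.512594223022461), 11.309932708740234)
boss [471.79850371 273.92442236  40.        ]
eye [522.40935652 408.30839043  40.        ]
```

View pics/z.png

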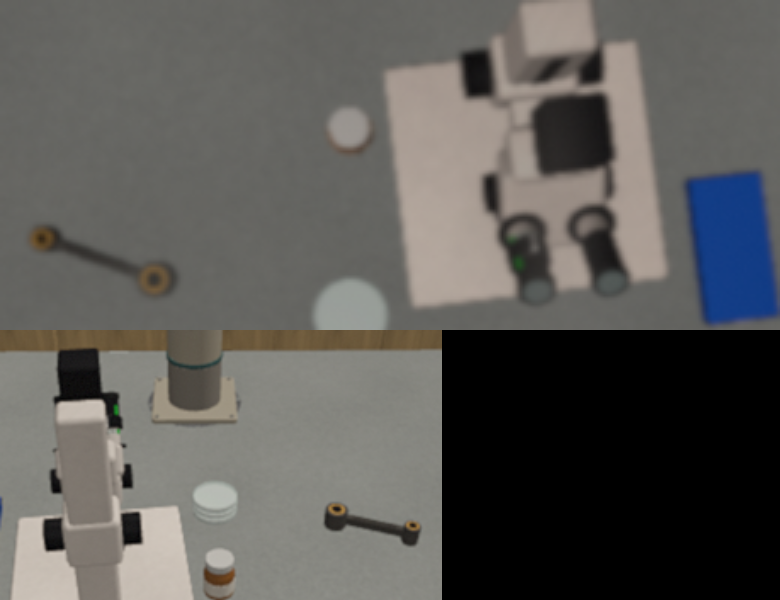

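The crop shows the plate corners at top px (314,163.3), (397.7,154), (407.3,232.3), (322.7,241.7), the boss at (236.7,232.7), the eye at (199,219) and the eyepiece ends at (364,236) and (388.7,233). The green marks are on the left tube's upper left.

```bash
python3 - <<'E'
from h import *
c=calibration('top')
P={k:plane(c,*p,z) for k,p,z in (('BL',(314,163.3),22),('BR',(397.7,154),22),('FR',(407.3,232.3),22),('FL',(322.7,241.7),22),('boss',(236.7,232.7),40),('eye',(199,219),40),('jar',(301.3,183),80),('dish',(301.7,244.7),43),('eL',(364,236),300),('eR',(388.7,233),300))}
for k,v in P.items():print(k,v.round(1))
s=calibration('scene')
S={'FL':(324,210),'BL':(334,272),'BR':(225,281),'FR':(232,216)}
for k,p in S.items():print('scene',k,plane(s,*p,22).round(1))
for Q in (P,{k:plane(s,*p,22) for k,p in S.items()}):
    bx=(Q['BL']+Q['BR']-Q['FL']-Q['FR'])/2;by=(Q['FL']+Q['BL']-Q['FR']-Q['BR'])/2
    print(np.linalg.norm(bx),np.linalg.norm(by),np.arctan2(bx[1],bx[0]),np.arctan2(by[1],by[0])-np.pi/2)
    yaw=np.arctan2(bx[1]-by[0],bx[0]+by[1]);m=(Q['BL']+Q['BR']+Q['FL']+Q['FR'])/4
    print('yaw',yaw,'stage',m-np.array([np.cos(yaw),np.sin(yaw),0])*40)
E
```

```text
BL [730.   -4.9  22. ]
BR [ 766.  -317.8   22. ]
FR [ 474.1 -349.9   22. ]
FL [439.7 -37.2  22. ]
boss [472.9 275.   40. ]
eye [522.4 411.9  40. ]
jar [650.2  40.5  80. ]
dish [429.6  39.4  43. ]
eL [ 466.6 -155.1  300. ]
eR [ 475.6 -230.   300. ]
scene FL [450.2 -33.1  22. ]
scene BL [ 7.316e+02 -5.000e-01  2.200e+01]
scene BR [ 765.6 -310.2   22. ]
scene FR [ 480.9 -342.2   22. ]
292.91298230606895 314.76727514996145 0.110199408011443 0.11216303089115298
yaw 0.11121652881234155 stage [ 562.69701466 -181.85743263   22.        ]
284.914068955162 311.10399886491916 0.11384408202977976 0.104155404752448
yaw 0.10878687420674343 stage [ 567.30757536 -175.83272093   22.        ]
```

Stage is at about (565,-179) with yaw 0.11. The lever has boss (473,275), yaw 1.224 and measured spacing 145.6 against 145 nominal. I'm moving around the front at height.

>>> apply_moves(increments=[{"tx": 0.01, "ty": 0.03, "tz": 0.03}, {"tx": 0.02, "ty": 0.065, "tz": 0.06}, {"tx": 0.03, "ty": 0.1, "tz": 0.09}, {"tx": 0.045, "ty": 0.135, "tz": 0.12}, {"tx": 0.06, "ty": 0.17, "tz": 0.145}, {"tx": 0.08, "ty": 0.205, "tz": 0.165, "rz": 1}, {"tx": 0.105, "ty": 0.245, "tz": 0.17, "rz": 2}, {"tx": 0.13, "ty": 0.285, "tz": 0.17, "rz": 3}, {"tx": 0.155, "ty": 0.325, "tz": 0.17, "rz": 4}, {"tx": 0.18, "ty": 0.365, "tz": 0.17, "rz": 5}, {"tx": 0.2, "ty": 0.41, "tz": 0.17, "rz": 6}, {"tx": 0.21, "ty": 0.455, "tz": 0.17, "rz": 7}])

```text
$.increments[0]: bad value
```

>>> apply_moves(increments=[{"tx": 0.02, "ty": 0.065, "tz": 0.06, "rx": 0, "ry": 0, "rz": 0, "claw": 0.085}, {"tx": 0.02, "ty": 0.065, "tz": 0.06, "rx": 0, "ry": 0, "rz": 0, "claw": 0.085}, {"tx": 0.045, "ty": 0.135, "tz": 0.12, "rx": 0, "ry": 0, "rz": 0, "claw": 0.085}, {"tx": 0.045, "ty": 0.135, "tz": 0.12, "rx": 0, "ry": 0, "rz": 0, "claw": 0.085}, {"tx": 0.08, "ty": 0.205, "tz": 0.17, "rx": 0, "ry": 0, "rz": 1, "claw": 0.085}, {"tx": 0.08, "ty": 0.205, "tz": 0.17, "rx": 0, "ry": 0, "rz": 2, "claw": 0.085}, {"tx": 0.105, "ty": 0.245, "tz": 0.17, "rx": 0, "ry": 0, "rz": 2, "claw": 0.085}, {"tx": 0.13, "ty": 0.285, "tz": 0.17, "rx": 0, "ry": 0, "rz": 3, "claw": 0.085}, {"tx": 0.155, "ty": 0.325, "tz": 0.17, "rx": 0, "ry": 0, "rz": 4, "claw": 0.085}, {"tx": 0.18, "ty": 0.365, "tz": 0.17, "rx": 0, "ry": 0, "rz": 5, "claw": 0.085}, {"tx": 0.2, "ty": 0.41, "tz": 0.17, "rx": 0, "ry": 0, "rz": 6, "claw": 0.085}, {"tx": 0.21, "ty": 0.455, "tz": 0.17, "rx": 0, "ry": 0, "rz": 7, "claw": 0.085}])

```text
clock: 1.3
eef_pos: [398.7, -165.1, 401.1]
tool_rot: [3.142, -0.001, 0.908]
force: [0.7, 0.3, -0.7]
width: 85.2
```

>>> apply_moves(increments=[{"tx": 0.01, "ty": 0.045, "tz": 0, "rx": 0, "ry": 0, "rz": 0.5, "claw": 0.085}, {"tx": 0.02, "ty": 0.09, "tz": 0, "rx": 0, "ry": 0, "rz": 1, "claw": 0.085}, {"tx": 0.03, "ty": 0.135, "tz": -0.01, "rx": 0, "ry": 0, "rz": 1.5, "claw": 0.085}, {"tx": 0.04, "ty": 0.18, "tz": -0.02, "rx": 0, "ry": 0, "rz": 2, "claw": 0.085}, {"tx": 0.05, "ty": 0.225, "tz": -0.03, "rx": 0, "ry": 0, "rz": 2.5, "claw": 0.085}, {"tx": 0.055, "ty": 0.27, "tz": -0.05, "rx": 0, "ry": 0, "rz": 3, "claw": 0.085}, {"tx": 0.06, "ty": 0.31, "tz": -0.07, "rx": 0, "ry": 0, "rz": 3.67, "claw": 0.085}, {"tx": 0.07, "ty": 0.35, "tz": -0.09, "rx": 0, "ry": 0, "rz": 3.67, "claw": 0.085}, {"tx": 0.08, "ty": 0.39, "tz": -0.11, "rx": 0, "ry": 0, "rz": 3.67, "claw": 0.085}, {"tx": 0.085, "ty": 0.43, "tz": -0.13, "rx": 0, "ry": 0, "rz": 3.67, "claw": 0.085}, {"tx": 0.085, "ty": 0.465, "tz": -0.15, "rx": 0, "ry": 0, "rz": 3.67, "claw": 0.085}, {"tx": 0.085, "ty": 0.465, "tz": -0.15, "rx": 0, "ry": 0, "rz": 3.67, "claw": 0.085}])

```text
clock: 2.5
eef_pos: [479.5, 302.7, 248.3]
tool_rot: [-3.136, 0.0, 1.231]
force: [-0.7, -1.1, 0.1]
width: 84.9
```

```bash
python3 - <<'E'
from h import *
c=calibration('wrist');save('wrist','w1');s=read_state();print(s['qpos'].round(3),s['eef_pos'],s['tool_rot'],s['force'],s['torque'])
for n,p in(('boss',(472.9,275,40)),('eye',(522.4,411.9,40))):print(n,proj(c,p))
im=cv2.imread('pics/w1_full.png');hsv=cv2.cvtColor(im,cv2.COLOR_BGR2HSV)
m=((hsv[...,0]>8)&(hsv[...,0]<28)&(hsv[...,1]>90)&(hsv[...,2]>60)).astype(np.uint8)
nn,l,st,ce=cv2.connectedComponentsWithStats(m)
for i in range(1,nn):
    if st[i,4]>30:print(st[i],ce[i].round(1),plane(c,*ce[i],40).round(1))
E
```

```text
[-0.266  0.531 -0.523  1.72   0.307  0.976 -1.246] [480.69646193 299.79490457 249.42685914] [-3.13807318e+00  1.70797015e-03  1.22876028e+00] [ 1.06474518 -0.6328182  -0.14077689] [-0.01205739  0.00766545  0.0554372 ]
boss (np.float64(320.93834535287874), np.float64(197.0608391989853))
eye (np.float64(322.65890371871484), np.float64(57.92761068314425))
[308  43  26  27 379] [320.7  55.9] [521.1 414.3  40. ]
[305 182  29  27 413] [319.2 194.9] [471.9 278.1  40. ]
[477 281  29  22  99] [487.5 287.4] [632.   92.1  40. ]
[489 296  47  38 799] [507.3 310.2] [650.4  49.3  40. ]
```

View pics/w1.png

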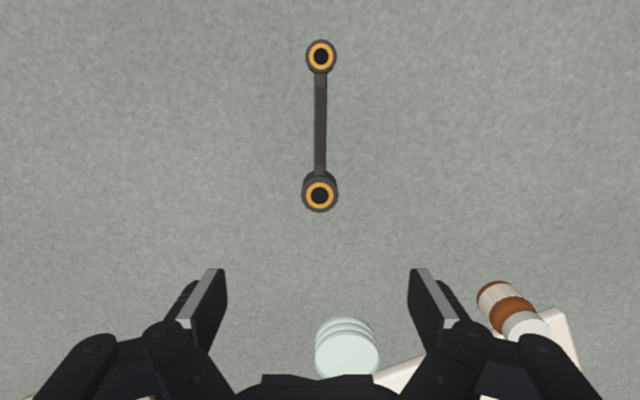

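The picture shows the lever with boss ring at (319,195) and eye ring at (321,56). They cast to (472,278) and (521,414), 145 mm apart as specified. Next is tilting 35° outward and descending with a 60 mm balance guess.

>>> apply_moves(increments=[{"tx": 0.003, "ty": 0.01, "tz": -0.03, "rx": -1.32, "ry": 0.48, "rz": 0, "claw": 0.085}, {"tx": 0.005, "ty": 0.018, "tz": -0.07, "rx": -2.63, "ry": 0.96, "rz": 0, "claw": 0.085}, {"tx": 0.0064, "ty": 0.0255, "tz": -0.11, "rx": -3.95, "ry": 1.43, "rz": 0, "claw": 0.085}, {"tx": 0.0064, "ty": 0.0255, "tz": -0.15, "rx": -5.26, "ry": 1.91, "rz": 0, "claw": 0.085}, {"tx": 0.0064, "ty": 0.0255, "tz": -0.18, "rx": -6.58, "ry": 2.39, "rz": 0, "claw": 0.085}, {"tx": 0.0064, "ty": 0.0255, "tz": -0.2, "rx": -6.58, "ry": 2.39, "rz": 0, "claw": 0.085}, {"tx": 0.0064, "ty": 0.0255, "tz": -0.2, "rx": -6.58, "ry": 2.39, "rz": 0, "claw": 0.085}, {"tx": 0.0064, "ty": 0.0255, "tz": -0.2, "rx": -6.58, "ry": 2.39, "rz": 0, "claw": 0.085}])

```text
clock: 3.35
eef_pos: [490.5, 321.9, 53.6]
tool_rot: [3.14, 0.609, 1.221]
force: [0.7, -0.1, -0.6]
width: 84.9
```

```bash
python3 - <<'E'
from h import *
s=read_state();print(s['qpos'].round(3),s['eef_pos'],s['tool_rot'],s['force'],s['torque'])
print(Rot.from_euler('xyz',s['tool_rot']).as_matrix().round(3))
E
```

```text
[-0.627  1.072 -0.311  1.298  0.48   1.429 -1.436] [490.47360333 321.9262486   53.55167294] [3.14032046 0.60862715 1.22088461] [ 0.74524643 -0.1176213  -0.56660258] [ 0.56623485 -0.21816018  0.00379575]
[[ 0.281  0.94  -0.195]
 [ 0.771 -0.342 -0.538]
 [-0.572  0.001 -0.82 ]]
```

>>> apply_moves(increments=[{"tx": -0.001, "ty": 0.001, "tz": -0.025, "rx": 0, "ry": 0, "rz": 0, "claw": 0.085}, {"tx": -0.001, "ty": 0.001, "tz": -0.044, "rx": 0, "ry": 0, "rz": 0, "claw": 0.085}, {"tx": -0.001, "ty": 0.001, "tz": -0.044, "rx": 0, "ry": 0, "rz": 0, "claw": 0.03}, {"tx": -0.001, "ty": 0.001, "tz": -0.044, "rx": 0, "ry": 0, "rz": 0, "claw": 0.025}, {"tx": -0.001, "ty": 0.001, "tz": -0.044, "rx": 0, "ry": 0, "rz": 0, "claw": 0.02}, {"tx": -0.001, "ty": 0.001, "tz": -0.044, "rx": 0, "ry": 0, "rz": 0, "claw": 0.01}, {"tx": -0.001, "ty": 0.001, "tz": -0.044, "rx": 0, "ry": 0, "rz": 0, "claw": 0.005}, {"tx": -0.001, "ty": 0.001, "tz": -0.044, "rx": 0, "ry": 0, "rz": 0, "claw": 0.005}, {"tx": -0.001, "ty": 0.001, "tz": -0.044, "rx": 0, "ry": 0, "rz": 0, "claw": 0.005}])

```text
clock: 4.25
eef_pos: [488.7, 324.5, 8.2]
tool_rot: [3.141, 0.61, 1.224]
force: [2.2, 1.5, 4.7]
width: 13.3
```

```bash
cat > st.py <<'E'
from h import *
s=read_state()
for k in('eef_pos','tool_rot','force','torque','width','qpos'):print(k,np.round(s[k],3))
R=Rot.from_euler('xyz',s['tool_rot']).as_matrix();print('torque in tool',(R.T@s['torque']).round(3))
E
python3 st.py
```

```text
eef_pos [488.718 324.532   8.183]
tool_rot [3.141 0.61  1.224]
force [2.238 1.483 4.692]
torque [ 0.166 -0.219  0.148]
width 13.254
qpos [-0.635  1.134 -0.304  1.291  0.494  1.379 -1.454]
torque in tool [-0.207  0.231 -0.036]
```

>>> apply_moves(increments=[{"tx": 0, "ty": 0, "tz": 0.001, "rx": 0, "ry": 0, "rz": 0, "claw": 0.005}, {"tx": 0, "ty": 0, "tz": 0.002, "rx": 0, "ry": 0, "rz": 0, "claw": 0.005}, {"tx": 0, "ty": 0, "tz": 0.004, "rx": 0, "ry": 0, "rz": 0, "claw": 0.005}, {"tx": 0, "ty": 0, "tz": 0.004, "rx": 0, "ry": 0, "rz": 0, "claw": 0.005}, {"tx": 0, "ty": 0, "tz": 0.004, "rx": 0, "ry": 0, "rz": 0, "claw": 0.005}])

```text
clock: 4.75
eef_pos: [487.6, 324.0, 10.6]
tool_rot: [-3.139, 0.611, 1.225]
force: [-0.1, -0.8, -7.1]
width: 13.0
```

```bash
python3 st.py; python3 - <<'E'
from h import *
c=calibration('wrist');save('wrist','w2',(120,60,520,400),1.5)
im=cv2.imread('pics/w2_full.png');hsv=cv2.cvtColor(im,cv2.COLOR_BGR2HSV)
m=((hsv[...,0]>8)&(hsv[...,0]<28)&(hsv[...,1]>90)&(hsv[...,2]>60)).astype(np.uint8)
nn,l,st,ce=cv2.connectedComponentsWithStats(m)
for i in range(1,nn):
    if st[i,4]>30:print(st[i],ce[i].round(1),plane(c,*ce[i],40).round(1))
E
python3 st.py
```

```text
eef_pos [487.556 324.026  10.594]
tool_rot [-3.139  0.611  1.225]
force [-0.079 -0.822 -7.066]
torque [ 1.346 -0.484  0.031]
width 12.996
qpos [-0.635  1.131 -0.304  1.294  0.492  1.382 -1.452]
torque in tool [-0.017  1.43  -0.029]
[ 258  182  118   67 3847] [316.3 212.5] [519.3 413.3  40. ]
[530 341  63  16 590] [559.5 346.9] [597.  252.5  40. ]
[294 352  47  13 349] [316.4 357.5] [466.8 268.6  40. ]
[ 543  384   72   16 1008] [579.7 391.9] [665.4   7.7  40. ]
[  0 387  16  13 175] [  6.4 392.8] [ 77.6 198.1  40. ]
[ 20 390  21  10 171] [ 30.4 394.7] [ 82.6 175.5  40. ]
[ 47 392  14   8  88] [ 53.5 395.9] [ 95.7 157.6  40. ]
eef_pos [487.637 324.074  10.725]
tool_rot [-3.14   0.611  1.225]
force [-0.656 -0.426 -7.404]
torque [ 1.365 -0.521 -0.03 ]
width 13.261
qpos [-0.635  1.131 -0.304  1.294  0.492  1.382 -1.452]
torque in tool [-0.005  1.461  0.038]
```

View pics/w2.png

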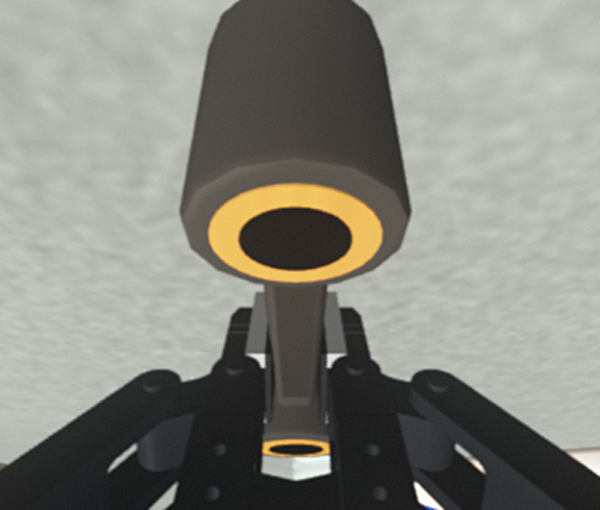

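The lever is gripped (eye in front, boss behind) and about 2.5 mm up. The torque reference seems to be at the wrist, so I'll regrasp with the tool upright, where the moment gives the balance offset directly.

>>> apply_moves(increments=[{"tx": 0, "ty": 0, "tz": -0.002, "rx": 0, "ry": 0, "rz": 0, "claw": 0.005}, {"tx": 0, "ty": 0, "tz": -0.004, "rx": 0, "ry": 0, "rz": 0, "claw": 0.005}, {"tx": 0, "ty": 0, "tz": -0.004, "rx": 0, "ry": 0, "rz": 0, "claw": 0.05}, {"tx": 0, "ty": 0, "tz": -0.003, "rx": 0, "ry": 0, "rz": 0, "claw": 0.05}, {"tx": 0.001, "ty": 0.002, "tz": -0.003, "rx": 1.32, "ry": -0.48, "rz": 0, "claw": 0.05}, {"tx": 0.002, "ty": 0.004, "tz": -0.003, "rx": 2.63, "ry": -0.96, "rz": 0, "claw": 0.05}, {"tx": 0.003, "ty": 0.006, "tz": -0.004, "rx": 3.95, "ry": -1.43, "rz": 0, "claw": 0.05}, {"tx": 0.004, "ty": 0.008, "tz": -0.005, "rx": 5.26, "ry": -1.91, "rz": 0, "claw": 0.05}, {"tx": 0.004, "ty": 0.01, "tz": -0.006, "rx": 6.58, "ry": -2.39, "rz": 0, "claw": 0.05}, {"tx": 0.004, "ty": 0.01, "tz": -0.006, "rx": 6.58, "ry": -2.39, "rz": 0, "claw": 0.05}, {"tx": 0.004, "ty": 0.01, "tz": -0.006, "rx": 6.58, "ry": -2.39, "rz": 0, "claw": 0.05}, {"tx": 0.004, "ty": 0.01, "tz": -0.006, "rx": 6.58, "ry": -2.39, "rz": 0, "claw": 0.05}])

```text
clock: 6.0
eef_pos: [492.7, 336.2, 5.6]
tool_rot: [3.141, -0.0, 1.225]
force: [-0.9, 0.6, -0.8]
width: 50.0
```

```bash
python3 st.py
```

```text
eef_pos [492.738 336.158   5.599]
tool_rot [ 3.141 -0.     1.225]
force [-0.893  0.622 -0.775]
torque [0.019 0.024 0.035]
width 50.004
qpos [-0.407  0.897 -0.388  1.808  0.597  0.555 -1.526]
torque in tool [ 0.029  0.01  -0.035]
```

>>> apply_moves(increments=[{"tx": 0, "ty": 0, "tz": 0, "rx": 0, "ry": 0, "rz": 0, "claw": 0.005}, {"tx": 0, "ty": 0, "tz": 0, "rx": 0, "ry": 0, "rz": 0, "claw": 0.005}, {"tx": 0, "ty": 0, "tz": 0, "rx": 0, "ry": 0, "rz": 0, "claw": 0.005}, {"tx": 0, "ty": 0, "tz": 0, "rx": 0, "ry": 0, "rz": 0, "claw": 0.005}, {"tx": 0, "ty": 0, "tz": 0, "rx": 0, "ry": 0, "rz": 0, "claw": 0.005}, {"tx": 0, "ty": 0, "tz": 0.002, "rx": 0, "ry": 0, "rz": 0, "claw": 0.005}, {"tx": 0, "ty": 0, "tz": 0.004, "rx": 0, "ry": 0, "rz": 0, "claw": 0.005}, {"tx": 0, "ty": 0, "tz": 0.005, "rx": 0, "ry": 0, "rz": 0, "claw": 0.005}, {"tx": 0, "ty": 0, "tz": 0.005, "rx": 0, "ry": 0, "rz": 0, "claw": 0.005}, {"tx": 0, "ty": 0, "tz": 0.005, "rx": 0, "ry": 0, "rz": 0, "claw": 0.005}])

```text
clock: 7.0
eef_pos: [491.9, 333.9, 10.2]
tool_rot: [-3.141, 0.0, 1.224]
force: [-0.7, 0.3, -7.0]
width: 12.8
```

```bash
python3 st.py;  python3 - <<'E'
from h import *
c=calibration('wrist');save('wrist','w3')
E
python3 st.py
```

```text
eef_pos [491.94  333.863  10.158]
tool_rot [-3.141  0.     1.224]
force [-0.735  0.347 -7.   ]
torque [ 0.01  -0.025  0.039]
width 12.835
qpos [-0.401  0.889 -0.393  1.812  0.593  0.561 -1.522]
torque in tool [-0.02   0.018 -0.039]
eef_pos [491.976 333.911  10.187]
tool_rot [-3.141  0.     1.224]
force [ 0.092 -0.276 -7.431]
torque [0.032 0.001 0.013]
width 12.65
qpos [-0.401  0.889 -0.393  1.812  0.593  0.561 -1.522]
torque in tool [ 0.012  0.03  -0.013]
```

The moment is about 0.02 N m at 7.2 N, so the balance point is within about 3 mm of the 60 mm guess. I'll set it down and regrasp at 58 mm with the tool tilted.

>>> apply_moves(increments=[{"tx": 0, "ty": 0, "tz": -0.003, "rx": 0, "ry": 0, "rz": 0, "claw": 0.005}, {"tx": 0, "ty": 0, "tz": -0.005, "rx": 0, "ry": 0, "rz": 0, "claw": 0.005}, {"tx": 0, "ty": 0, "tz": -0.005, "rx": 0, "ry": 0, "rz": 0, "claw": 0.05}, {"tx": 0, "ty": 0, "tz": -0.003, "rx": 0, "ry": 0, "rz": 0, "claw": 0.05}, {"tx": -0.001, "ty": -0.003, "tz": 0, "rx": -1.32, "ry": 0.48, "rz": 0, "claw": 0.05}, {"tx": -0.002, "ty": -0.006, "tz": 0, "rx": -2.63, "ry": 0.96, "rz": 0, "claw": 0.05}, {"tx": -0.003, "ty": -0.009, "tz": 0, "rx": -3.95, "ry": 1.43, "rz": 0, "claw": 0.05}, {"tx": -0.003, "ty": -0.011, "tz": 0, "rx": -5.26, "ry": 1.91, "rz": 0, "claw": 0.05}, {"tx": -0.004, "ty": -0.013, "tz": -0.002, "rx": -6.58, "ry": 2.39, "rz": 0, "claw": 0.05}, {"tx": -0.004, "ty": -0.013, "tz": -0.002, "rx": -6.58, "ry": 2.39, "rz": 0, "claw": 0.05}, {"tx": -0.004, "ty": -0.013, "tz": -0.002, "rx": -6.58, "ry": 2.39, "rz": 0, "claw": 0.05}, {"tx": -0.004, "ty": -0.013, "tz": -0.002, "rx": -6.58, "ry": 2.39, "rz": 0, "claw": 0.005}])

```text
clock: 8.25
eef_pos: [488.7, 320.4, 9.4]
tool_rot: [3.141, 0.609, 1.223]
force: [0.4, 0.3, -0.4]
width: 36.6
```

>>> apply_moves(increments=[{"tx": 0, "ty": 0, "tz": 0, "rx": 0, "ry": 0, "rz": 0, "claw": 0.005}, {"tx": 0, "ty": 0, "tz": 0, "rx": 0, "ry": 0, "rz": 0, "claw": 0.005}, {"tx": 0, "ty": 0, "tz": 0, "rx": 0, "ry": 0, "rz": 0, "claw": 0.005}, {"tx": 0, "ty": 0, "tz": 0, "rx": 0, "ry": 0, "rz": 0, "claw": 0.005}, {"tx": 0, "ty": 0, "tz": 0, "rx": 0, "ry": 0, "rz": 0, "claw": 0.005}, {"tx": 0, "ty": 0, "tz": 0.002, "rx": 0, "ry": 0, "rz": 0, "claw": 0.005}, {"tx": 0, "ty": 0, "tz": 0.005, "rx": 0, "ry": 0, "rz": 0, "claw": 0.005}, {"tx": 0, "ty": 0, "tz": 0.01, "rx": 0, "ry": 0, "rz": 0, "claw": 0.005}, {"tx": 0, "ty": 0, "tz": 0.015, "rx": 0, "ry": 0, "rz": 0, "claw": 0.005}, {"tx": 0, "ty": 0, "tz": 0.015, "rx": 0, "ry": 0, "rz": 0, "claw": 0.005}])

```text
clock: 9.25
eef_pos: [488.4, 321.6, 23.9]
tool_rot: [-3.141, 0.609, 1.224]
force: [0.5, 0.1, -6.5]
width: 12.7
```

```bash
python3 st.py;  python3 - <<'E'
from h import *
c=calibration('wrist');save('wrist','w4')
for f in('w2','w4'):
    im=cv2.imread(f'pics/{f}_full.png');hsv=cv2.cvtColor(im,cv2.COLOR_BGR2HSV)
    m=((hsv[...,0]>8)&(hsv[...,0]<28)&(hsv[...,1]>90)&(hsv[...,2]>60)).astype(np.uint8)
    nn,l,st,ce=cv2.connectedComponentsWithStats(m)
    for i in range(1,nn):
        if st[i,4]>200 and 280<ce[i][0]<350:print(f,st[i],ce[i].round(1))
E
```

```text
eef_pos [488.398 321.579  23.856]
tool_rot [-3.141  0.609  1.224]
force [ 0.516  0.074 -6.516]
torque [ 1.36  -0.486  0.07 ]
width 12.723
qpos [-0.629  1.111 -0.309  1.302  0.492  1.392 -1.449]
torque in tool [-0.035  1.444 -0.062]
w2 [ 258  182  118   67 3847] [316.3 212.5]
w2 [294 352  47  13 349] [316.4 357.5]
w4 [ 258  165  119   72 4160] [316.7 198.1]
w4 [294 348  46  13 370] [316.3 353.5]
```

```bash
python3 - <<'E'
from h import *
c=calibration('wrist');l=np.array([np.cos(1.224),np.sin(1.224),0])
G=np.array([492.1,331.8,39.4])
for t in (-4,-2,0,2,4):
  for b in (56,60):
    th=np.radians(t);d=l*np.cos(th)+np.array([0,0,np.sin(th)]);n=np.array([0,0,np.cos(th)])-l*np.sin(th)
    C=G+n*(40-24)
    print(t,b,np.round(proj(c,C-b*d),1),np.round(proj(c,C+(145-b)*d),1))
E
```

```text
-4 56 [317.8 364.6] [319.  179.4]
-4 60 [317.7 366.4] [318.9 192.5]
-2 56 [317.7 361. ] [319.  192.7]
-2 60 [317.7 362.6] [318.9 205. ]
0 56 [317.7 357.4] [319.1 206.9]
0 60 [317.7 358.8] [319.  218.3]
2 56 [317.7 353.8] [319.1 222.1]
2 60 [317.7 355. ] [319.  232.3]
4 56 [317.7 350.2] [319.2 238.1]
4 60 [317.7 351.2] [319. 247.]
```

The lever is level within about 1° and gripped about 56 mm from the boss. I'm carrying it at 55 mm underside height to the entry point left of the lens.

>>> apply_moves(increments=[{"tx": 0.001, "ty": -0.004, "tz": 0.008, "rx": 0, "ry": 0, "rz": 0.2, "claw": 0.005}, {"tx": 0.004, "ty": -0.015, "tz": 0.02, "rx": 0, "ry": 0, "rz": 0.6, "claw": 0.005}, {"tx": 0.008, "ty": -0.035, "tz": 0.032, "rx": 0, "ry": 0, "rz": 1.1, "claw": 0.005}, {"tx": 0.013, "ty": -0.06, "tz": 0.04, "rx": 0, "ry": 0, "rz": 1.7, "claw": 0.005}, {"tx": 0.019, "ty": -0.088, "tz": 0.04, "rx": 0, "ry": 0, "rz": 2.3, "claw": 0.005}, {"tx": 0.025, "ty": -0.118, "tz": 0.04, "rx": 0, "ry": 0, "rz": 2.9, "claw": 0.005}, {"tx": 0.031, "ty": -0.148, "tz": 0.04, "rx": 0, "ry": 0, "rz": 3.5, "claw": 0.005}, {"tx": 0.037, "ty": -0.178, "tz": 0.04, "rx": 0, "ry": 0, "rz": 4.1, "claw": 0.005}, {"tx": 0.043, "ty": -0.208, "tz": 0.04, "rx": 0, "ry": 0, "rz": 4.7, "claw": 0.005}, {"tx": 0.047, "ty": -0.234, "tz": 0.04, "rx": 0, "ry": 0, "rz": 5.1, "claw": 0.005}, {"tx": 0.05, "ty": -0.25, "tz": 0.04, "rx": 0, "ry": 0, "rz": 5.22, "claw": 0.005}, {"tx": 0.05, "ty": -0.2555, "tz": 0.04, "rx": 0, "ry": 0, "rz": 5.22, "claw": 0.005}])

```text
clock: 10.5
eef_pos: [538.1, 63.2, 64.0]
tool_rot: [-3.141, 0.613, 1.677]
force: [-0.5, 0.0, -6.0]
width: 12.8
```

```bash
python3 st.py;  python3 - <<'E'
from h import *
c=calibration('wrist');save('wrist','w5')
im=cv2.imread('pics/w5_full.png');hsv=cv2.cvtColor(im,cv2.COLOR_BGR2HSV)
m=((hsv[...,0]>8)&(hsv[...,0]<28)&(hsv[...,1]>90)&(hsv[...,2]>60)).astype(np.uint8)
nn,l,st,ce=cv2.connectedComponentsWithStats(m)
for i in range(1,nn):
    if st[i,4]>200 and 280<ce[i][0]<350:print(st[i],ce[i].round(1))
print(proj(c,(565,-178,22)),proj(c,(650,40,80)),proj(c,(430,39,43)))
t=cv2.imread('pics/top0_full.png')
save('scene','s5',(200,90,420,290),2.4)
E
```

```text
eef_pos [538.115  63.249  64.027]
tool_rot [-3.141  0.613  1.677]
force [-0.494  0.034 -6.03 ]
torque [1.418 0.158 0.096]
width 12.818
qpos [-0.363  0.874 -0.247  1.857  0.925  0.994 -1.194]
torque in tool [-0.05   1.427 -0.084]
[ 258  165  119   72 4168] [316.5 198.1]
[294 348  46  13 362] [316.8 353.5]
(np.float64(318.3620070751399), np.float64(322.73806139380787)) (np.float64(510.65363582113287), np.float64(323.1010748208595)) (np.float64(126.32544072406), np.float64(245.7473917771719))
```

View pics/w5.png

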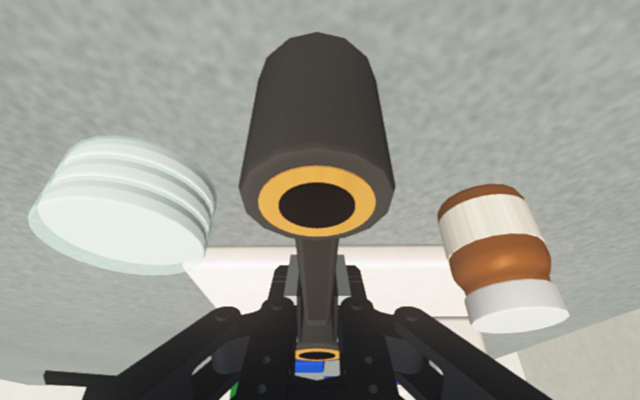

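View pics/s5.png

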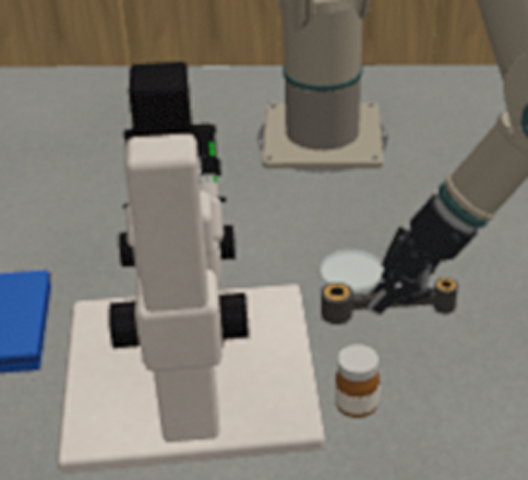

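w5 shows the lever held level between the dishes (left) and the jar (right), unchanged in the grip (rings at (317,201) and (317,354)). The plate's left edge is visible at rows 247–262. s5 confirms the clearance, and I'll refine the plate position from w5.

```bash
python3 - <<'E'
from h import *
im=cv2.imread('pics/w5_full.png');g=cv2.cvtColor(im,cv2.COLOR_BGR2GRAY).astype(int);c=calibration('wrist')
for u in (225,240,400,420,435):print(u,g[240:272:1,u].tolist())
for v in (275,285,295):
    print(v,g[v,180:225].tolist())
cv2.imwrite('pics/z5.png',cv2.resize(im[225:325,150:480],None,fx=2.4,fy=2.4,interpolation=cv2.INTER_CUBIC))
E
```

```text
225 [175, 176, 171, 170, 166, 155, 161, 185, 210, 223, 226, 227, 229, 231, 232, 234, 235, 237, 238, 239, 242, 245, 247, 249, 251, 252, 252, 251, 249, 247, 246, 247]
240 [168, 168, 168, 169, 169, 159, 165, 190, 213, 226, 228, 229, 231, 232, 234, 234, 236, 238, 238, 240, 242, 244, 247, 249, 251, 252, 251, 249, 247, 246, 244, 245]
400 [174, 172, 172, 170, 160, 162, 186, 208, 218, 222, 224, 224, 226, 228, 230, 231, 232, 233, 236, 237, 241, 243, 245, 248, 250, 249, 248, 246, 243, 242, 242, 242]
420 [176, 172, 173, 169, 151, 160, 186, 209, 220, 220, 224, 224, 226, 229, 230, 231, 233, 234, 235, 238, 241, 244, 246, 249, 250, 249, 247, 246, 243, 242, 242, 241]
435 [179, 178, 180, 174, 155, 162, 188, 210, 220, 221, 223, 226, 226, 228, 229, 231, 232, 234, 235, 238, 241, 243, 247, 249, 250, 249, 247, 244, 242, 241, 241, 241]
275 [168, 171, 172, 173, 176, 177, 174, 177, 193, 229, 243, 245, 246, 246, 246, 246, 246, 246, 245, 245, 245, 245, 245, 246, 245, 245, 245, 245, 246, 246, 245, 245, 244, 245, 245, 245, 244, 245, 244, 244, 246, 246, 246, 246, 246]
285 [176, 176, 177, 175, 175, 175, 176, 176, 176, 179, 175, 175, 175, 174, 171, 172, 183, 214, 238, 245, 245, 245, 244, 245, 245, 244, 243, 244, 244, 245, 244, 245, 245, 245, 245, 245, 245, 245, 244, 244, 246, 244, 245, 244, 245]
295 [176, 174, 176, 176, 176, 174, 174, 172, 171, 171, 171, 171, 174, 174, 175, 173, 175, 173, 175, 173, 174, 172, 170, 168, 176, 208, 235, 244, 244, 244, 243, 243, 244, 244, 244, 244, 244, 245, 244, 244, 244, 244, 244, 244, 243]
```

View pics/z5.png

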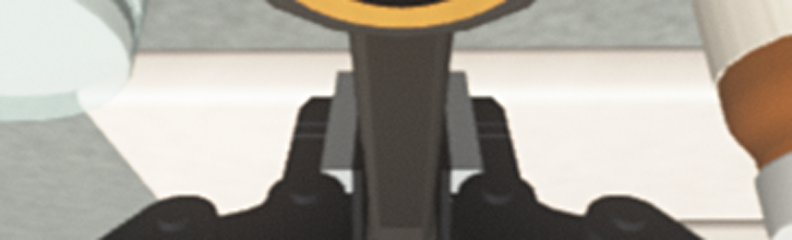

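```bash
python3 - <<'E'
from h import *
c=calibration('wrist')
a,b=plane(c,232,246.8,0),plane(c,425,245.8,0);f=[plane(c,u,v,21) for u,v in((188.7,275),(196.8,285),(205,295))]
t=plane(c,232,265.3,22),plane(c,425,264.2,22)
print(a,b,t,f)
d=b-a;yaw=np.arctan2(d[1],d[0]);print('yaw left',yaw,'yaw front',np.arctan2(-(f[2]-f[0])[0],(f[2]-f[0])[1])*1, f[2]-f[0])
yaw=0.110;X=np.array([np.cos(yaw),np.sin(yaw)]);Y=np.array([-X[1],X[0]])
ys=(a[:2]+b[:2])/2@Y-160;yt=(t[0][:2]+t[1][:2])/2@Y-160;xs=np.mean([q[:2]@X for q in f])+110
print('stage from bottom edge',X*xs+Y*ys,'top edge',X*xs+Y*yt, 'x,y coords',xs,ys,yt)
for s in((562.7,-181.9),(567.3,-175.8)):print(np.array(s)@X,np.array(s)@Y)
E
```

```text
[475.5980767 -33.6722862   0.       ] [638.49490154 -14.21988024   0.        ] (array([480.0863255 , -22.77094888,  22.        ]), array([630.1974505 ,  -4.46972932,  22.        ])) [array([441.49174128, -48.05391701,  21.        ]), array([444.01582394, -69.84656802,  21.        ]), array([446.9903198 , -94.69363665,  21.        ])]
yaw left 0.11885268463236227 yaw front -3.0242395970085703 [  5.49857853 -46.63971965   0.        ]
stage from bottom edge [ 567.30649808 -183.78581253] top edge [ 566.15685358 -173.37668661] x,y coords 543.7020589599215 -244.95297249914074 -234.48055229163327
539.3304233979513 -242.57286409940144
544.5722690836587 -237.01471208571658
```

```bash
python3 - <<'E'
from h import *
s=calibration('scene');im=cv2.imread('pics/s5_full.png');hsv=cv2.cvtColor(im,cv2.COLOR_BGR2HSV)
m=((hsv[...,0]>8)&(hsv[...,0]<28)&(hsv[...,1]>90)&(hsv[...,2]>60)).astype(np.uint8)
nn,l,st,ce=cv2.connectedComponentsWithStats(m)
for i in range(1,nn):
    x,y,w,h,a=st[i]
    if a>6 and 325<x<400 and 195<y<225:
        u,v=x+w/2-.5,y+h/2-.5;print(st[i],plane(s,u,v,95).round(1),plane(s,u,v,92).round(1))
print(proj(s,(542.9,18.4,95)),proj(s,(527.5,163,95)))
E
```

```text
[382 206   8   5  34] [529.2 163.   95. ] [525.5 163.6  92. ]
[335 208  11   7  52] [543.6  19.2  95. ] [539.9  19.3  92. ]
(np.float64(339.72815463016155), np.float64(210.86576201580806)) (np.float64(385.45703426117564), np.float64(207.657706558309))
```

Boss by scene is (543.6,19.2), which agrees with the arm's (542.9,18.4). Stage consensus is (565.5,-179). Moving in under the lens.

>>> apply_moves(increments=[{"tx": 0.001, "ty": -0.005, "tz": 0, "rx": 0, "ry": 0, "rz": 0, "claw": 0.005}, {"tx": 0.002, "ty": -0.017, "tz": 0, "rx": 0, "ry": 0, "rz": 0, "claw": 0.005}, {"tx": 0.004, "ty": -0.035, "tz": 0, "rx": 0, "ry": 0, "rz": 0, "claw": 0.005}, {"tx": 0.007, "ty": -0.057, "tz": 0, "rx": 0, "ry": 0, "rz": 0, "claw": 0.005}, {"tx": 0.01, "ty": -0.081, "tz": 0, "rx": 0, "ry": 0, "rz": 0, "claw": 0.005}, {"tx": 0.012, "ty": -0.105, "tz": 0, "rx": 0, "ry": 0, "rz": 0, "claw": 0.005}, {"tx": 0.015, "ty": -0.129, "tz": 0, "rx": 0, "ry": 0, "rz": 0, "claw": 0.005}, {"tx": 0.018, "ty": -0.153, "tz": 0, "rx": 0, "ry": 0, "rz": 0, "claw": 0.005}, {"tx": 0.02, "ty": -0.174, "tz": 0, "rx": 0, "ry": 0, "rz": 0, "claw": 0.005}, {"tx": 0.0217, "ty": -0.19, "tz": 0, "rx": 0, "ry": 0, "rz": 0, "claw": 0.005}, {"tx": 0.0223, "ty": -0.198, "tz": 0, "rx": 0, "ry": 0, "rz": 0, "claw": 0.005}, {"tx": 0.0223, "ty": -0.199, "tz": 0, "rx": 0, "ry": 0, "rz": 0, "claw": 0.005}])

```text
clock: 11.8
eef_pos: [559.8, -134.9, 63.4]
tool_rot: [-3.14, 0.612, 1.678]
force: [-0.8, 0.7, -7.2]
width: 13.0
```

>>> apply_moves(increments=[{"tx": 0, "ty": 0, "tz": 0, "rx": 0, "ry": 0, "rz": 0, "claw": 0.005}, {"tx": 0, "ty": 0, "tz": -0.005, "rx": 0, "ry": 0, "rz": 0, "claw": 0.005}, {"tx": 0, "ty": 0, "tz": -0.012, "rx": 0, "ry": 0, "rz": 0, "claw": 0.005}, {"tx": 0, "ty": 0, "tz": -0.02, "rx": 0, "ry": 0, "rz": 0, "claw": 0.005}, {"tx": 0, "ty": 0, "tz": -0.025, "rx": 0, "ry": 0, "rz": 0, "claw": 0.005}, {"tx": 0, "ty": 0, "tz": -0.025, "rx": 0, "ry": 0, "rz": 0, "claw": 0.005}, {"tx": 0, "ty": 0, "tz": -0.025, "rx": 0, "ry": 0, "rz": 0, "claw": 0.005}])

```text
clock: 12.5
eef_pos: [560.2, -133.3, 38.1]
tool_rot: [-3.14, 0.611, 1.68]
force: [0.9, -0.3, -5.8]
width: 12.8
```

```bash
python3 st.py;  python3 - <<'E'
from h import *
c=calibration('wrist');save('wrist','w6')
im=cv2.imread('pics/w6_full.png');hsv=cv2.cvtColor(im,cv2.COLOR_BGR2HSV)
m=((hsv[...,0]>8)&(hsv[...,0]<28)&(hsv[...,1]>90)&(hsv[...,2]>60)).astype(np.uint8)
nn,l,st,ce=cv2.connectedComponentsWithStats(m)
for i in range(1,nn):
    if st[i,4]>200 and 280<ce[i][0]<350:print(st[i],ce[i].round(1))
E
```

```text
eef_pos [ 560.239 -133.341   38.069]
tool_rot [-3.14   0.611  1.68 ]
force [ 0.897 -0.344 -5.818]
torque [ 1.364  0.207 -0.033]
width 12.767
qpos [-0.1    0.885 -0.114  1.964  1.188  0.765 -1.144]
torque in tool [ 0.065  1.379 -0.008]
[ 258  165  118   72 4116] [316.4 197.9]
[295 348  45  13 337] [317.1 353.4]
```

>>> apply_moves(increments=[{"tx": 0, "ty": -0.001, "tz": -0.002, "rx": 0, "ry": 0, "rz": 0, "claw": 0.005}, {"tx": 0, "ty": -0.001, "tz": -0.004, "rx": 0, "ry": 0, "rz": 0, "claw": 0.005}, {"tx": 0, "ty": -0.001, "tz": -0.005, "rx": 0, "ry": 0, "rz": 0, "claw": 0.005}, {"tx": 0, "ty": -0.001, "tz": -0.006, "rx": 0, "ry": 0, "rz": 0, "claw": 0.005}, {"tx": 0, "ty": -0.001, "tz": -0.0065, "rx": 0, "ry": 0, "rz": 0, "claw": 0.005}, {"tx": 0, "ty": -0.001, "tz": -0.0065, "rx": 0, "ry": 0, "rz": 0, "claw": 0.005}])

```text
clock: 13.15
eef_pos: [560.4, -134.3, 32.0]
tool_rot: [-3.141, 0.611, 1.68]
force: [-0.2, 0.5, -5.1]
width: 13.1
```

>>> apply_moves(increments=[{"tx": 0, "ty": 0, "tz": -0.0005, "rx": 0, "ry": 0, "rz": 0, "claw": 0.005}, {"tx": 0, "ty": 0, "tz": -0.001, "rx": 0, "ry": 0, "rz": 0, "claw": 0.005}, {"tx": 0, "ty": 0, "tz": -0.001, "rx": 0, "ry": 0, "rz": 0, "claw": 0.005}])

```text
clock: 13.45
eef_pos: [560.4, -134.4, 32.0]
tool_rot: [-3.141, 0.612, 1.679]
force: [-3.2, 3.6, 5.0]
width: 13.0
```

>>> apply_moves(increments=[{"tx": 0, "ty": 0, "tz": 0.0006, "rx": 0, "ry": 0, "rz": 0, "claw": 0.005}, {"tx": 0, "ty": 0, "tz": 0.0006, "rx": 0, "ry": 0, "rz": 0, "claw": 0.03}, {"tx": 0, "ty": 0, "tz": 0.001, "rx": 0, "ry": 0, "rz": 0, "claw": 0.07}, {"tx": 0, "ty": 0, "tz": 0.001, "rx": 0, "ry": 0, "rz": 0, "claw": 0.07}, {"tx": 0, "ty": 0, "tz": 0.001, "rx": 0, "ry": 0, "rz": 0, "claw": 0.07}, {"tx": -0.001, "ty": 0.011, "tz": 0.016, "rx": 0, "ry": 0, "rz": 0, "claw": 0.07}, {"tx": -0.003, "ty": 0.029, "tz": 0.041, "rx": 0, "ry": 0, "rz": 0, "claw": 0.07}, {"tx": -0.005, "ty": 0.051, "tz": 0.073, "rx": 0, "ry": 0, "rz": 0, "claw": 0.07}, {"tx": -0.007, "ty": 0.074, "tz": 0.106, "rx": 0, "ry": 0, "rz": 0, "claw": 0.07}, {"tx": -0.009, "ty": 0.085, "tz": 0.122, "rx": 0, "ry": 0, "rz": 0, "claw": 0.07}, {"tx": -0.009, "ty": 0.085, "tz": 0.122, "rx": 0, "ry": 0, "rz": 0, "claw": 0.07}])

```text
clock: 14.55
eef_pos: [553.0, -46.8, 154.9]
tool_rot: [3.136, 0.609, 1.679]
force: [0.1, -0.2, -0.1]
width: 69.6
```

```bash
python3 st.py;  python3 - <<'E'
from h import *
c=calibration('wrist');save('wrist','w7')
print(proj(c,(565.5,-179,62)),proj(c,(565.5,-179,22)))
E
```

```text
eef_pos [552.993 -46.767 154.888]
tool_rot [3.136 0.609 1.679]
force [ 0.125 -0.203 -0.098]
torque [0.625 0.045 0.026]
width 69.613
qpos [-0.18   0.693 -0.231  1.912  0.931  0.987 -0.968]
torque in tool [-0.034  0.626 -0.005]
(np.float64(314.7273803881299), np.float64(240.47601760882196)) (np.float64(314.7232300628101), np.float64(208.1161264307577))
```

View pics/w7.png

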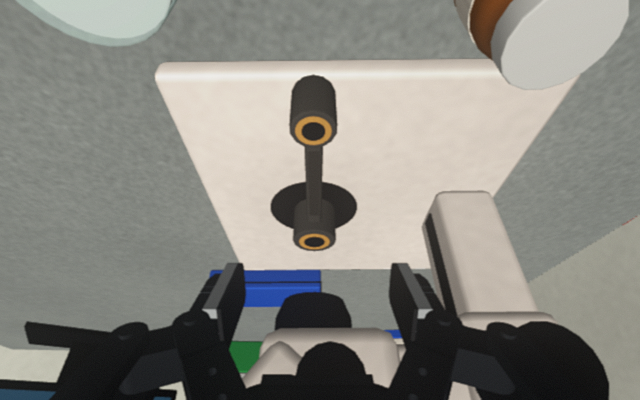

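w7 shows the lever lying on the plate. The boss ring is at (314.5,241.5), predicted (314.7,240.5), and the disc ellipse is centred at about (314,207), predicted (314.7,208). The boss is therefore centred within about 2 mm. Next is the collar.

```bash
cat > tube.py <<'E'
from h import *
yaw=.11;a=np.radians(40)
X=np.array([np.cos(yaw),np.sin(yaw),0]);cy=np.array([-np.sin(yaw),np.cos(yaw),0]);Z=np.array([0,0,1.])
tz=-X*np.sin(a)+Z*np.cos(a);cx=X*np.cos(a)+Z*np.sin(a)
def Rtool(phi):
    p=np.radians(phi);x=cx*np.cos(p)+cy*np.sin(p);z=-tz;return np.c_[x,np.cross(z,x),z]
def rv(R0,R1):return (Rot.from_matrix(R1@R0.T).as_rotvec(degrees=True)/5).round(3)
E
python3 - <<'E'
from tube import *
R0=Rot.from_euler('xyz',(3.1405,.611,1.679)).as_matrix()
print(cx,cy,tz,np.cross(cx,cy))
for p in(20,40,60,90):print(p,rv(R0,Rtool(p)),np.linalg.norm(rv(R0,Rtool(p)))*5)
E
```

```text
[0.76141455 0.08409506 0.64278761] [-0.1097783  0.9939561  0.       ] [-0.63890266 -0.07056413  0.76604444] [-0.63890266 -0.07056413  0.76604444]
20 [ 11.936  -9.811 -11.06 ] 95.00623887408658
40 [10.867 -9.18  -7.083] 79.45643114311137
60 [ 9.637 -8.396 -3.197] 65.87590492737084
90 [ 7.515 -6.957  2.458] 52.65853159745342
```

>>> apply_moves(increments=[{"tx": -0.005, "ty": 0.03, "tz": 0.03, "rx": 0, "ry": 0, "rz": 0, "claw": 0.07}, {"tx": -0.01, "ty": 0.06, "tz": 0.065, "rx": 0, "ry": 0, "rz": 0, "claw": 0.07}, {"tx": -0.02, "ty": 0.08, "tz": 0.105, "rx": 0, "ry": 0, "rz": 0, "claw": 0.07}, {"tx": -0.035, "ty": 0.09, "tz": 0.145, "rx": 1.2, "ry": -1.05, "rz": -0.4, "claw": 0.07}, {"tx": -0.055, "ty": 0.09, "tz": 0.18, "rx": 2.4, "ry": -2.1, "rz": -0.8, "claw": 0.07}, {"tx": -0.075, "ty": 0.085, "tz": 0.21, "rx": 3.6, "ry": -3.15, "rz": -1.2, "claw": 0.07}, {"tx": -0.09, "ty": 0.075, "tz": 0.23, "rx": 4.8, "ry": -4.2, "rz": -1.6, "claw": 0.07}, {"tx": -0.1, "ty": 0.065, "tz": 0.24, "rx": 6.02, "ry": -5.25, "rz": -2, "claw": 0.07}, {"tx": -0.11, "ty": 0.05, "tz": 0.24, "rx": 7.23, "ry": -6.3, "rz": -2.4, "claw": 0.07}, {"tx": -0.115, "ty": 0.03, "tz": 0.24, "rx": 8.43, "ry": -7.35, "rz": -2.8, "claw": 0.07}, {"tx": -0.12, "ty": 0.01, "tz": 0.24, "rx": 9.637, "ry": -8.396, "rz": -3.197, "claw": 0.07}, {"tx": -0.123, "ty": 0, "tz": 0.24, "rx": 9.637, "ry": -8.396, "rz": -3.197, "claw": 0.07}])

```text
clock: 15.8
eef_pos: [427.2, -50.0, 391.3]
tool_rot: [2.519, -0.323, 1.26]
force: [-0.0, 0.8, 0.7]
width: 70.1
```

>>> apply_moves(increments=[{"tx": 0, "ty": -0.015, "tz": -0.005, "rx": 0, "ry": 0, "rz": 0, "claw": 0.07}, {"tx": 0, "ty": -0.035, "tz": -0.015, "rx": 0.85, "ry": 0.1, "rz": -1.02, "claw": 0.07}, {"tx": 0, "ty": -0.06, "tz": -0.025, "rx": 1.7, "ry": 0.19, "rz": -2.04, "claw": 0.07}, {"tx": 0, "ty": -0.085, "tz": -0.035, "rx": 2.55, "ry": 0.28, "rz": -3.06, "claw": 0.07}, {"tx": 0, "ty": -0.1, "tz": -0.042, "rx": 3.4, "ry": 0.38, "rz": -4.08, "claw": 0.07}, {"tx": 0, "ty": -0.11, "tz": -0.047, "rx": 4.26, "ry": 0.47, "rz": -5.1, "claw": 0.07}, {"tx": 0, "ty": -0.11, "tz": -0.047, "rx": 5.11, "ry": 0.565, "rz": -6.13, "claw": 0.07}, {"tx": 0, "ty": -0.11, "tz": -0.047, "rx": 5.11, "ry": 0.565, "rz": -6.13, "claw": 0.07}, {"tx": 0, "ty": -0.11, "tz": -0.047, "rx": 5.11, "ry": 0.565, "rz": -6.13, "claw": 0.07}])

```text
clock: 16.7
eef_pos: [425.7, -155.9, 349.2]
tool_rot: [2.863, -0.639, 0.559]
force: [-0.3, -0.9, 0.1]
width: 70.0
```

```bash
python3 st.py;  python3 - <<'E'
from tube import *
c=calibration('wrist');save('wrist','w8')
s=read_state();print(Rot.from_euler('xyz',s['tool_rot']).as_matrix().round(3),Rtool(20).round(3))
e=np.array([466.6,-155.1,300]);print(proj(c,e),proj(c,e-54*tz),proj(c,e-75*cy))
E
```

```text
eef_pos [ 425.697 -155.864  349.235]
tool_rot [ 2.863 -0.639  0.559]
force [-0.342 -0.852  0.126]
torque [-0.096  0.61  -0.003]
width 70.031
qpos [-0.705 -0.034  1.324  2.383 -1.099  0.464  0.459]
torque in tool [ 0.193 -0.586 -0.015]
[[ 0.68   0.37   0.633]
 [ 0.425 -0.902  0.071]
 [ 0.597  0.22  -0.771]] [[ 0.678  0.364  0.639]
 [ 0.419 -0.905  0.071]
 [ 0.604  0.22  -0.766]]
(np.float64(322.27008420344106), np.float64(223.14893781227534)) (np.float64(321.52994382114576), np.float64(198.44774842460887)) (np.float64(419.6611129383229), np.float64(256.7569557320545))
```

View pics/w8.png

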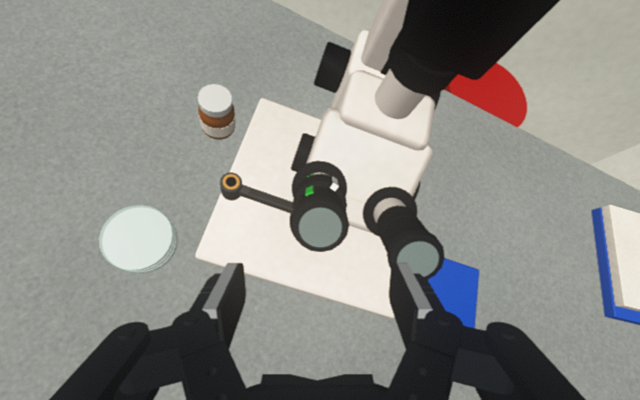

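w8 shows the left eyepiece end at (320,228) and the right one at (417,258), both within about 5 px of prediction. The green mark is at (310,190) and a white patch of the collar line at (335,185). The joints are near their limits here, so I'll compute the angles and then leave this pose.

```bash
python3 - <<'E'
from tube import *
c=calibration('wrist');im=cv2.imread('pics/w8_full.png');hsv=cv2.cvtColor(im,cv2.COLOR_BGR2HSV)
sub=np.zeros(im.shape[:2],bool);sub[150:260,280:355]=1
g=(hsv[...,0]>45)&(hsv[...,0]<85)&(hsv[...,1]>120)&(hsv[...,2]>60)&sub
nn,l,st,ce=cv2.connectedComponentsWithStats(g.astype(np.uint8))
for i in range(1,nn):
    if st[i,4]>4:print('green',st[i],ce[i].round(1))
w=(hsv[...,2]>160)&sub
nn,l,st,ce=cv2.connectedComponentsWithStats(w.astype(np.uint8))
for i in range(1,nn):
    if st[i,4]>4:print('white',st[i],ce[i].round(1))
e0=np.array([466.6,-155.1,300])
# ends by edges: circle fit of greyish lens disc
for e in(e0,e0-3*Z,e0-6*Z):
  C=e-54*tz
  print('eL',np.round(proj(c,e),1),'eR',np.round(proj(c,e-75*cy),1))
  for az in(60,45,30,15,0,-15,-30):
    d=cx*np.cos(np.radians(az))+cy*np.sin(np.radians(az))
    print(az,'collar',np.round(proj(c,C+22*d),1),'mark',np.round(proj(c,C+20*d+19*tz),1),np.round(proj(c,C+19.5*d-16*tz),1))
cv2.imwrite('pics/z8.png',cv2.resize(im[140:290,270:460],None,fx=4,fy=4,interpolation=cv2.INTER_CUBIC))
E
```

```text
green [305 186   9  10  69] [308.8 190.7]
white [280 150  17  52 665] [286.3 173.8]
white [ 280  150   75  110 2725] [324.5 213.6]
white [315 173   5   1   5] [317. 173.]
white [330 182   9   9  48] [334.  186.3]
white [306 191   7   5  18] [308.7 192.7]
eL [322.  223.3] eR [419.3 256.8]
60 collar [304.6 179.4] mark [305.2 187.6] [307.1 176.7]
45 collar [310.3 175.8] mark [310.9 184.2] [312.  173.8]
30 collar [316.9 173.8] mark [317.3 182.3] [317.5 172.1]
15 collar [323.9 173.6] mark [324.  182.1] [323.3 171.9]
0 collar [330.6 175.1] mark [330.5 183.5] [328.9 173.2]
-15 collar [336.6 178.2] mark [336.4 186.5] [334.  175.8]
-30 collar [341.6 182.7] mark [341.2 190.9] [338.1 179.6]
eL [321.  224.4] eR [417.2 257.5]
60 collar [303.9 180.7] mark [304.5 189. ] [306.5 178.1]
45 collar [309.6 177.2] mark [310.1 185.6] [311.3 175.1]
30 collar [316.2 175.3] mark [316.4 183.7] [316.7 173.5]
15 collar [323. 175.] mark [323.1 183.5] [322.5 173.3]
0 collar [329.7 176.5] mark [329.6 184.9] [328.  174.5]
-15 collar [335.6 179.6] mark [335.4 187.9] [333.1 177.1]
-30 collar [340.5 184.1] mark [340.1 192.2] [337.2 180.9]
eL [320.  225.5] eR [415.1 258.1]
60 collar [303.2 182.1] mark [303.8 190.3] [305.8 179.3]
45 collar [308.9 178.6] mark [309.3 187. ] [310.6 176.4]
30 collar [315.4 176.7] mark [315.6 185.1] [316.  174.8]
15 collar [322.2 176.4] mark [322.2 184.9] [321.7 174.6]
0 collar [328.7 177.9] mark [328.6 186.3] [327.2 175.8]
-15 collar [334.7 180.9] mark [334.3 189.3] [332.2 178.4]
-30 collar [339.5 185.4] mark [339.  193.5] [336.2 182.1]
```

View pics/z8.png

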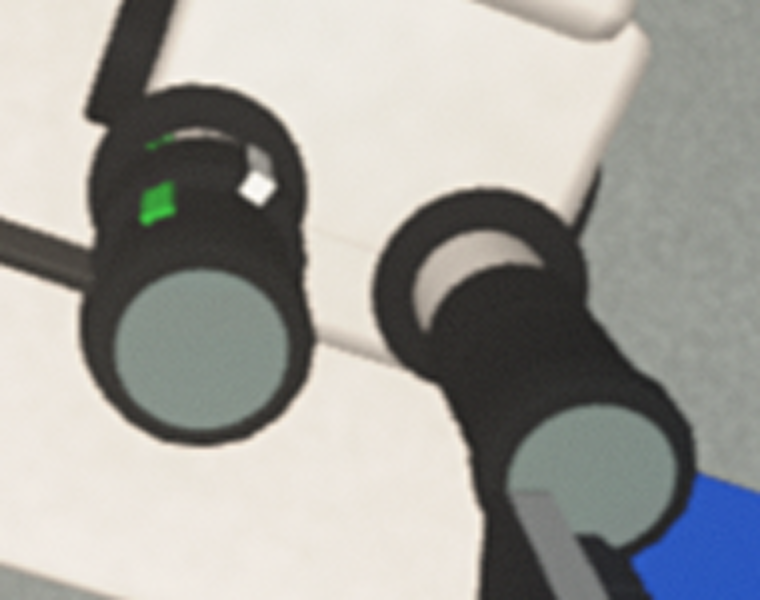

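White line is at azimuth about -15°, so the collar angle is about 60° (two clicks) and needs 60° counter-clockwise. I'm moving to a more comfortable tool roll, φ=90°.

>>> apply_moves(increments=[{"tx": 0, "ty": 0, "tz": 0, "rx": -0.9, "ry": -0.1, "rz": 1.07, "claw": 0.065}, {"tx": 0, "ty": 0, "tz": 0, "rx": -1.8, "ry": -0.2, "rz": 2.14, "claw": 0.065}, {"tx": 0, "ty": 0, "tz": 0, "rx": -2.7, "ry": -0.3, "rz": 3.22, "claw": 0.065}, {"tx": 0.002, "ty": 0, "tz": -0.003, "rx": -3.58, "ry": -0.4, "rz": 4.29, "claw": 0.065}, {"tx": 0.005, "ty": 0.001, "tz": -0.007, "rx": -4.47, "ry": -0.5, "rz": 5.36, "claw": 0.065}, {"tx": 0.009, "ty": 0.001, "tz": -0.013, "rx": -5.36, "ry": -0.6, "rz": 6.43, "claw": 0.065}, {"tx": 0.013, "ty": 0.002, "tz": -0.019, "rx": -6.26, "ry": -0.7, "rz": 7.5, "claw": 0.065}, {"tx": 0.017, "ty": 0.002, "tz": -0.025, "rx": -7.15, "ry": -0.8, "rz": 8.58, "claw": 0.065}, {"tx": 0.02, "ty": 0.002, "tz": -0.029, "rx": -8.05, "ry": -0.9, "rz": 9.65, "claw": 0.065}, {"tx": 0.02, "ty": 0.002, "tz": -0.029, "rx": -8.94, "ry": -0.99, "rz": 10.72, "claw": 0.065}, {"tx": 0.02, "ty": 0.002, "tz": -0.029, "rx": -8.94, "ry": -0.99, "rz": 10.72, "claw": 0.065}])

```text
clock: 17.85
eef_pos: [432.7, -144.4, 344.1]
tool_rot: [2.459, 0.015, 1.674]
force: [-0.3, 0.3, -0.2]
width: 65.2
```

```bash
cat > col.py <<'E'
from tube import *
import sys
s=read_state();R=Rot.from_euler('xyz',s['tool_rot']).as_matrix();e=np.array([464.4,-155.0,298.1]);C=e-54*tz
d=s['eef_pos']-C;x=R[:,0]
print('clock',s['clock'],'TCP rel collar (cx,cy,tz)',(d@cx).round(1),(d@cy).round(1),(d@tz).round(1),'phi',np.degrees(np.arctan2(x@cy,x@cx)).round(1),'axis err deg',np.degrees(np.arccos(min(1,-R[:,2]@tz))).round(2),'rv to fix',rv(R,Rtool(np.degrees(np.arctan2(x@cy,x@cx)))))
print('q',s['qpos'].round(3),'F',(s['force']@np.c_[cx,cy,tz]).round(1),'T',(s['torque']@np.c_[cx,cy,tz]).round(2),'w',s['width'])
E
python3 col.py
```

```text
clock 17.85 TCP rel collar (cx,cy,tz) 6.4 14.1 108.8 phi 90.3 axis err deg 1.27 rv to fix [ 0.157 -0.159  0.118]
q [-0.791 -0.049  1.324  2.399 -1.099  0.378  1.624] F [-0.3  0.3  0.1] T [ 0.03  0.68 -0.02] w 65.16288065737369
```

The arm is on a bad branch with j3 and j5 at their limits. I'll identify the kinematics from the logged poses to plan a way out.

```bash
cat > kin.py <<'E'
from tube import *
from scipy.optimize import least_squares
D=[([1.212,.629,.038,1.518,-.027,.996,-.02],(187.5,-621.8,230.5),(-3.14,0,.293)),
([-.266,.531,-.523,1.72,.307,.976,-1.246],(480.7,299.8,249.4),(-3.138,.0017,1.229)),
([-.627,1.072,-.311,1.298,.48,1.429,-1.436],(490.5,321.9,53.6),(3.14,.609,1.221)),
([-.635,1.134,-.304,1.291,.494,1.379,-1.454],(488.7,324.5,8.2),(3.141,.61,1.224)),
([-.407,.897,-.388,1.808,.597,.555,-1.526],(492.7,336.2,5.6),(3.141,0,1.225)),
([-.363,.874,-.247,1.857,.925,.994,-1.194],(538.1,63.2,64),(-3.141,.613,1.677)),
([-.1,.885,-.114,1.964,1.188,.765,-1.144],(560.2,-133.3,38.1),(-3.14,.611,1.68)),
([-.18,.693,-.231,1.912,.931,.987,-.968],(553,-46.8,154.9),(3.136,.609,1.679)),
([-.705,-.034,1.324,2.383,-1.099,.464,.459],(425.7,-155.9,349.2),(2.863,-.639,.559)),
([-.791,-.049,1.324,2.399,-1.099,.378,1.624],(432.7,-144.4,344.1),(2.459,.015,1.674))]
LO=np.array([-3.06,-.37,-1.25,.18,-1.1,.23,-2.94]);HI=np.array([3.06,2.12,1.32,2.47,4.24,1.98,2.94])
def chain(q,sg,o):
    ax='zyzyzyz';R=np.eye(3);L=[]
    for i in range(7):
        R=R@Rot.from_euler(ax[i],sg[i]*q[i]+o[i]).as_matrix();L.append(R)
    return L
def fit():
    import itertools
    best=None
    for s in itertools.product((1,-1),repeat=4):
        sg=[s[0],1,s[1],1,s[2],1,s[3]]
        f=lambda o:np.concatenate([(chain(q,sg,o)[-1]-Rot.from_euler('xyz',r).as_matrix()).ravel() for q,p,r in D])
        for o7 in(1.57,-1.57,0,3.14):
            o0=np.zeros(7);o0[6]=o7
            r=least_squares(f,o0,max_nfev=30)
            if best is None or r.cost<best[0]:best=(r.cost,sg,r.x)
    c,sg,o=best
    A=[];b=[]
    for q,p,r in D:
        L=[np.eye(3)]+chain(q,sg,o);A.append(np.hstack(L));b.append(p)
    A=np.vstack(A);b=np.concatenate(b)
    W=1e-2*np.eye(24);t=np.linalg.lstsq(np.vstack([A,W]),np.concatenate([b,np.zeros(24)]),rcond=None)[0]
    print('cost',c,sg,o.round(3),'res',np.abs(A@t-b).max().round(2));print(t.reshape(8,3).round(1))
    np.savez('kin.npz',sg=sg,o=o,t=t)
if __name__=='__main__':fit()
E
python3 kin.py
```

```text
cost 6.905767536497046e-06 [-1, 1, 1, 1, -1, 1, -1] [ 1.000e-03  3.142e+00  0.000e+00 -3.142e+00 -0.000e+00  0.000e+00
  1.571e+00] res 0.42
[[ 1.000e-01  0.000e+00  1.680e+02]
 [ 7.000e-01 -6.000e+00  1.680e+02]
 [-1.000e-01 -6.000e+00 -2.794e+02]
 [-4.000e-01 -8.300e+00 -2.794e+02]
 [ 4.000e-01 -8.300e+00  1.906e+02]
 [-7.000e-01 -1.000e-01  1.906e+02]
 [ 0.000e+00 -1.000e-01  1.749e+02]
 [-1.000e-01 -4.000e-01  1.749e+02]]
```

```bash
cat >> kin.py <<'E'
try:
    _k=np.load('kin.npz');SG,OF,T=_k['sg'],_k['o'],_k['t'].reshape(8,3)
except Exception:pass
def fk(q):
    L=[np.eye(3)]+chain(q,SG,OF);return sum(R@t for R,t in zip(L,T)),L[-1]
def ik(p,R,q0,reg=None,w=0.02):
    def f(q):
        a,b=fk(q);r=[(a-p)/100,Rot.from_matrix(b@R.T).as_rotvec()]
        if reg is not None:r.append(w*(q-reg))
        return np.concatenate(r)
    return least_squares(f,np.clip(q0,LO+.01,HI-.01),bounds=(LO+.03,HI-.03),max_nfev=80).x
C0=np.array([464.4,-155.0,298.1])-54*tz
E
python3 - <<'E'
from kin import *
rng=np.random.default_rng(0)
for h in(-14,70):
  for ph in(-90,-45,0,45,90,135,180,225):
    sols=[]
    for k in range(14):
        q=ik(C0+h*tz,Rtool(ph),rng.uniform(LO,HI));a,b=fk(q)
        if np.linalg.norm(a-C0-h*tz)<1 and np.linalg.norm(Rot.from_matrix(b@Rtool(ph).T).as_rotvec())<.02:
            m=np.minimum(q-LO,HI-q).min();sols.append((m,q))
    sols.sort(key=lambda s:-s[0])
    print(h,ph,len(sols),[(round(m,2),q.round(2).tolist()) for m,q in sols[:2]])
E
```

```text
Traceback (most recent call last):
  File "kin.py", line 48, in ik
    return least_squares(f,np.clip(q0,LO+.01,HI-.01),bounds=(LO+.03,HI-.03),max_nfev=80).x
           ~~~~~~~~~~~~~^^^^^^^^^^^^^^^^^^^^^^^^^^^^^^^^^^^^^^^^^^^^^^^^^^^^^^^^^^^^^^^^
ValueError: Initial guess is outside of provided bounds
```

```bash
sed -i 's/LO+.01,HI-.01/LO+.04,HI-.04/' kin.py
python3 - <<'E'
from kin import *
rng=np.random.default_rng(0)
for h in(-14,50,80):
  for ph in(-90,0,45,90,135,180):
    sols=[]
    for k in range(12):
        q=ik(C0+h*tz,Rtool(ph),rng.uniform(LO,HI));a,b=fk(q)
        if np.linalg.norm(a-C0-h*tz)<1 and np.linalg.norm(Rot.from_matrix(b@Rtool(ph).T).as_rotvec())<.02:
            m=np.minimum(q-LO,HI-q).min();sols.append((m,q))
    sols.sort(key=lambda s:-s[0])
    print(h,ph,len(sols),[(round(m,2),q.round(2).tolist()) for m,q in sols[:2]])
E
```

```text
-14 -90 4 [(np.float64(0.04), [1.28, 0.55, -1.16, 2.38, 2.22, 0.27, 1.44]), (np.float64(0.03), [0.82, 0.36, -0.46, 2.39, 3.92, 0.26, -0.28])]
-14 0 4 [(np.float64(0.03), [0.83, 0.36, -0.46, 2.39, 4.01, 0.26, 1.22]), (np.float64(0.03), [0.83, 0.36, -0.47, 2.39, 3.91, 0.26, 1.3])]
-14 45 7 [(np.float64(0.05), [1.3, 0.57, -1.2, 2.38, 2.14, 0.29, -2.41]), (np.float64(0.04), [0.83, 0.36, -0.47, 2.4, 3.9, 0.27, 2.1])]
-14 90 6 [(np.float64(0.07), [0.68, 0.34, -0.27, 2.4, 4.08, 0.32, 2.7]), (np.float64(0.07), [0.61, 0.33, -0.18, 2.4, 4.13, 0.35, 2.65])]
-14 135 6 [(np.float64(0.05), [1.29, 0.56, -1.19, 2.38, 2.18, 0.28, -0.87]), (np.float64(0.03), [1.28, 0.55, -1.16, 2.38, 2.22, 0.26, -0.92])]
-14 180 9 [(np.float64(0.05), [1.29, 0.56, -1.19, 2.38, 2.17, 0.28, -0.08]), (np.float64(0.05), [1.3, 0.57, -1.2, 2.38, 2.15, 0.29, -0.06])]
50 -90 0 []
50 0 0 []
50 45 0 []
50 90 0 []
50 135 0 []
50 180 0 []
80 -90 0 []
80 0 0 []
80 45 0 []
80 90 0 []
80 135 0 []
80 180 0 []
```

Axial approach is at the edge of the workspace. I'll check feasibility of side grips, with the tool coming in radially at azimuth A and lean β towards the eyepiece, then orbiting the tube.

```bash
cat >> kin.py <<'E'
def Rside(A,be,s=1):
    A=np.radians(A);be=np.radians(be);rad=cx*np.cos(A)+cy*np.sin(A);tan=-cx*np.sin(A)+cy*np.cos(A)
    z=-(rad*np.cos(be)+tz*np.sin(be));y=s*tan;return np.c_[np.cross(y,z),y,z]
def ok(q,p,R):
    a,b=fk(q);return np.linalg.norm(a-p)<1 and np.linalg.norm(Rot.from_matrix(b@R.T).as_rotvec())<.02
E
python3 - <<'E'
from kin import *
rng=np.random.default_rng(1);mid=np.array([0,.9,0,1.4,1,1.1,0])
qn=np.array([-.18,.693,-.231,1.912,.931,.987,-.968])
for s in(1,-1):
 for be in(0,20,40):
  for A in(40,60,80,100,120,140,160):
    R=Rside(A,be,s);best=(-1,None)
    for back in(19,):
      p=C0+19*R[:,2]
      for k in range(8):
        q=ik(p,R,qn if k==0 else rng.uniform(LO,HI),mid,.01)
        if ok(q,p,R):
            m=np.minimum(q-LO,HI-q).min()
            if m>best[0]:best=(m,q)
    if best[1] is not None:print(s,be,A,R[:,0].round(2),round(best[0],2),best[1].round(2).tolist())
E
```

```text
1 0 40 [-0.64 -0.07  0.77] 0.21 [0.04, 0.87, -0.35, 1.56, 0.79, 1.77, 1.4]
1 0 60 [-0.64 -0.07  0.77] 0.48 [-0.33, 0.87, 0.07, 1.77, 0.87, 1.5, 1.38]
1 0 80 [-0.64 -0.07  0.77] 0.49 [-0.46, 0.94, 0.11, 1.98, 1.12, 1.47, 1.11]
1 0 100 [-0.64 -0.07  0.77] 0.29 [-0.47, 1.08, 0.04, 2.18, 1.36, 1.62, 0.77]
1 0 120 [-0.64 -0.07  0.77] 0.13 [-0.55, 1.32, 0.17, 2.34, 1.51, 1.72, 0.43]
1 0 140 [-0.64 -0.07  0.77] 0.05 [-0.52, 1.61, 0.33, 2.42, 1.59, 1.91, 0.06]
1 0 160 [-0.64 -0.07  0.77] 0.03 [-0.5, 1.94, 0.65, 2.41, 1.57, 1.95, -0.28]
1 20 40 [-0.78 -0.31  0.55] 0.55 [0.11, 0.67, -0.42, 1.77, 0.83, 1.43, 1.39]
1 20 60 [-0.7  -0.38  0.61] 0.5 [-0.09, 0.67, -0.29, 1.97, 1.06, 1.36, 1.25]
1 20 80 [-0.61 -0.41  0.68] 0.28 [-0.29, 0.74, -0.15, 2.19, 1.33, 1.34, 1.03]
1 20 100 [-0.52 -0.4   0.76] 0.07 [-0.43, 0.89, -0.03, 2.4, 1.61, 1.44, 0.72]
1 40 40 [-0.82 -0.51  0.27] 0.49 [0.25, 0.49, -0.47, 1.98, 0.89, 1.03, 1.4]
1 40 60 [-0.67 -0.63  0.38] 0.31 [0.01, 0.48, -0.3, 2.16, 1.2, 0.97, 1.25]
1 40 80 [-0.5  -0.69  0.52] 0.11 [-0.17, 0.53, -0.18, 2.36, 1.58, 1.02, 1.0]
-1 0 40 [ 0.64  0.07 -0.77] 
[... 286 characters left out ...]
 120 [ 0.64  0.07 -0.77] 0.14 [-0.54, 1.31, 0.16, 2.33, 1.51, 1.73, -2.71]
-1 0 160 [ 0.64  0.07 -0.77] 0.03 [-0.51, 1.94, 0.65, 2.41, 1.57, 1.95, 2.87]
-1 20 40 [ 0.78  0.31 -0.55] 0.69 [-0.36, 0.67, 0.35, 1.78, 0.51, 1.14, -1.4]
-1 20 60 [ 0.7   0.38 -0.61] 0.49 [-0.52, 0.69, 0.36, 1.98, 0.85, 1.02, -1.66]
-1 20 80 [ 0.61  0.41 -0.68] 0.28 [-0.46, 0.74, 0.1, 2.19, 1.3, 1.18, -2.08]
-1 20 100 [ 0.52  0.4  -0.76] 0.07 [-0.35, 0.89, -0.15, 2.4, 1.6, 1.53, -2.41]
-1 40 40 [ 0.82  0.51 -0.27] 0.48 [-0.29, 0.47, 0.3, 1.99, 0.56, 0.77, -1.4]
-1 40 60 [ 0.67  0.63 -0.38] 0.3 [-0.32, 0.47, 0.17, 2.17, 1.09, 0.76, -1.78]
-1 40 80 [ 0.5   0.69 -0.52] 0.12 [-0.11, 0.54, -0.27, 2.35, 1.58, 1.07, -2.14]
```

Side grip with the camera on the eyepiece side (s=+1) works for A = 60–95° and β = 10°, in two passes of about 30°. Simulating the path there.

```bash
cat > sim.py <<'E'
from kin import *
def step(q,p,R):
    f=lambda x:np.concatenate([(fk(x)[0]-p)/100,Rot.from_matrix(fk(x)[1]@R.T).as_rotvec(),0.003*(x-q)])
    return least_squares(f,np.clip(q,LO+.002,HI-.002),bounds=(LO,HI),max_nfev=30).x
def path(q,p0,R0,wps,show=True):
    for n,p,R in wps:
        v=Rot.from_matrix(R@R0.T).as_rotvec()
        for i in range(1,n+1):
            t=i/n;q=step(q,p0+(p-p0)*t,Rot.from_rotvec(v*t).as_matrix()@R0)
        a,b=fk(q);p0,R0=p,R
        print(q.round(2),'err',np.linalg.norm(a-p).round(1),np.degrees(np.linalg.norm(Rot.from_matrix(b@R.T).as_rotvec())).round(1))
    return q
def pose(A,be,off,s=1):
    R=Rside(A,be,s);return C0-off*R[:,2]+19*R[:,2],R
E
python3 - <<'E'
from sim import *
s=read_state();q=s['qpos'];R=Rtool(90);p0=np.array([448,-157,317.])
w=np.array([470,-10,370.])
R1=pose(62,10,110)[1]
print('pre',pose(62,10,110)[0],'rv',rv(R,R1),'grip',pose(62,10,0)[0],'95',pose(95,10,0)[0])
path(q,fk(q)[0],fk(q)[1],[(5,np.array([440,-60,370.]),R),(8,w,R1),(4,pose(62,10,110)[0],R1),(4,pose(62,10,0)[0],R1),(5,*pose(80,10,0)),(5,*pose(97,10,0))])
E
```

```text
pre [512.15322039 -70.11714818 295.88254201] rv [-13.721  18.744  21.611] grip [ 496.13374328 -168.11673893  248.55964516] 95 [ 504.29668459 -169.34706701  255.25443678]
[-0.25 -0.13  0.43  2.41 -0.69  0.23  0.94] err 0.0 0.0
[-0.64  0.63  0.11  1.72  0.71  1.66  1.5 ] err 0.0 0.0
[-0.53  0.75  0.13  1.74  0.79  1.49  1.47] err 0.0 0.0
[-0.41  0.78  0.17  1.9   0.91  1.28  1.39] err 0.0 0.0
[-0.54  0.85  0.21  2.09  1.17  1.25  1.12] err 0.0 0.0
[-0.63  0.99  0.25  2.27  1.42  1.29  0.81] err 0.0 0.0
```

```bash
python3 - <<'E'
from sim import *
s=read_state();q=s['qpos'];p0,R0=fk(q)
for sg in(1,-1):
    P,R1=pose(62,10,110,sg);Rc=Rtool(90);v=Rot.from_matrix(R1@Rc.T).as_rotvec()
    print(sg,rv(Rc,R1),[ (Rot.from_rotvec(v*t).as_matrix()@Rc)[:,2].round(2).tolist() for t in(.25,.5,.75)])
    W=np.array([460,40,400.])
    path(q,p0,R0,[(6,np.array([440,0,400.]),Rc),(20,W,R1),(6,P,R1),(4,*pose(62,10,0,sg)),(5,*pose(80,10,0,sg)),(5,*pose(97,10,0,sg))])
E
```

```text
1 [-13.721  18.744  21.611] [[0.25, 0.02, -0.97], [-0.11, -0.25, -0.96], [-0.26, -0.61, -0.75]]
[ 0.02 -0.17 -0.03  2.36 -0.25  0.27  0.31] err 0.0 0.0
[-0.47  0.63 -0.3   1.63  0.76  1.92  1.35] err 0.0 0.0
[-0.3   0.75 -0.25  1.74  0.91  1.67  1.32] err 0.0 0.0
[-0.17  0.78 -0.21  1.89  1.03  1.49  1.25] err 0.0 0.0
[-0.29  0.84 -0.17  2.08  1.25  1.51  1.03] err 0.0 0.0
[-0.37  0.96 -0.12  2.26  1.44  1.6   0.79] err 0.0 0.0
-1 [ -9.378   2.892 -13.629] [[0.56, -0.27, -0.78], [0.39, -0.57, -0.73], [0.14, -0.78, -0.6]]
[ 0.02 -0.17 -0.03  2.36 -0.25  0.27  0.31] err 0.0 0.0
[-0.37  0.65 -0.45  1.63  0.79  1.98 -1.85] err 0.0 0.0
[-0.21  0.77 -0.4   1.73  0.95  1.75 -1.87] err 0.0 0.0
[-0.07  0.79 -0.36  1.89  1.07  1.59 -1.93] err 0.0 0.0
[-0.19  0.86 -0.32  2.08  1.27  1.62 -2.13] err 0.0 0.0
[-0.28  0.97 -0.26  2.26  1.45  1.72 -2.36] err 0.0 0.0
```

>>> apply_moves(increments=[{"tx": -0.002, "ty": 0.03, "tz": 0.03, "rx": 0, "ry": 0, "rz": 0, "claw": 0.062}, {"tx": -0.004, "ty": 0.065, "tz": 0.055, "rx": 0, "ry": 0, "rz": 0, "claw": 0.062}, {"tx": -0.006, "ty": 0.1, "tz": 0.075, "rx": 0, "ry": 0, "rz": 0, "claw": 0.062}, {"tx": -0.008, "ty": 0.13, "tz": 0.083, "rx": 0, "ry": 0, "rz": 0, "claw": 0.062}, {"tx": -0.008, "ty": 0.157, "tz": 0.083, "rx": 0, "ry": 0, "rz": 0, "claw": 0.062}, {"tx": -0.007, "ty": 0.165, "tz": 0.083, "rx": -0.72, "ry": 0.986, "rz": 1.137, "claw": 0.062}, {"tx": -0.006, "ty": 0.17, "tz": 0.083, "rx": -1.44, "ry": 1.97, "rz": 2.27, "claw": 0.062}, {"tx": -0.004, "ty": 0.175, "tz": 0.083, "rx": -2.17, "ry": 2.96, "rz": 3.41, "claw": 0.062}, {"tx": -0.002, "ty": 0.18, "tz": 0.083, "rx": -2.89, "ry": 3.95, "rz": 4.55, "claw": 0.062}, {"tx": 0, "ty": 0.185, "tz": 0.083, "rx": -3.61, "ry": 4.93, "rz": 5.69, "claw": 0.062}, {"tx": 0.002, "ty": 0.187, "tz": 0.083, "rx": -4.33, "ry": 5.92, "rz": 6.82, "claw": 0.062}, {"tx": 0.004, "ty": 0.19, "tz": 0.083, "rx": -5.05, "ry": 6.9, "rz": 7.96, "claw": 0.062}])

```text
clock: 19.05
eef_pos: [437.6, 45.1, 427.6]
tool_rot: [-3.103, 0.121, 2.445]
force: [0.3, -0.1, 0.3]
width: 61.9
```

```bash
cat > nx.py <<'E'
from sim import *
import sys
A,off=float(sys.argv[1]),float(sys.argv[2]);be=float(sys.argv[3]) if len(sys.argv)>3 else 10
s=read_state();R=Rot.from_euler('xyz',s['tool_rot']).as_matrix();P,R1=pose(A,be,off)
print('clock',s['clock'],'q',s['qpos'].round(2),'p',s['eef_pos'].round(1),'F',s['force'].round(1),'T tz',(s['torque']@tz).round(2),'w',s['width'].round(1))
print('target',P.round(1),'shift mm',(P-s['eef_pos']).round(1),'rv',rv(R,R1))
E
python3 nx.py 62 110
```

```text
Traceback (most recent call last):
  File "nx.py", line 5, in <module>
    print('clock',s['clock'],'q',s['qpos'].round(2),'p',s['eef_pos'].round(1),'F',s['force'].round(1),'T tz',(s['torque']@tz).round(2),'w',s['width'].round(1))
                                                                                                                                           ^^^^^^^^^^^^^^^^
AttributeError: 'float' object has no attribute 'round'
```

```bash
sed -i "s/s\['width'\].round(1)/round(s['width'],1)/" nx.py; python3 nx.py 62 110
```

```text
clock 19.05 q [-0.11  0.11 -0.18  1.78  0.15  1.23  0.54] p [437.6  45.1 427.6] F [ 0.3 -0.1  0.3] T tz -0.09 w 61.9
target [512.2 -70.1 295.9] shift mm [  74.5 -115.2 -131.7] rv [-8.507 12.029 13.556]
```

>>> apply_moves(increments=[{"tx": 0.004, "ty": 0, "tz": -0.005, "rx": -0.71, "ry": 1.0, "rz": 1.13, "claw": 0.062}, {"tx": 0.008, "ty": 0, "tz": -0.01, "rx": -1.42, "ry": 2.0, "rz": 2.26, "claw": 0.062}, {"tx": 0.012, "ty": 0, "tz": -0.015, "rx": -2.13, "ry": 3.01, "rz": 3.39, "claw": 0.062}, {"tx": 0.016, "ty": 0, "tz": -0.02, "rx": -2.84, "ry": 4.01, "rz": 4.52, "claw": 0.062}, {"tx": 0.02, "ty": 0, "tz": -0.025, "rx": -3.54, "ry": 5.01, "rz": 5.65, "claw": 0.062}, {"tx": 0.025, "ty": 0, "tz": -0.03, "rx": -4.25, "ry": 6.01, "rz": 6.78, "claw": 0.062}, {"tx": 0.03, "ty": 0, "tz": -0.04, "rx": -4.96, "ry": 7.02, "rz": 7.91, "claw": 0.062}, {"tx": 0.035, "ty": 0, "tz": -0.05, "rx": -5.67, "ry": 8.02, "rz": 9.04, "claw": 0.062}, {"tx": 0.04, "ty": 0, "tz": -0.06, "rx": -6.38, "ry": 9.02, "rz": 10.17, "claw": 0.062}, {"tx": 0.045, "ty": 0, "tz": -0.07, "rx": -7.09, "ry": 10.02, "rz": 11.3, "claw": 0.062}, {"tx": 0.05, "ty": -0.005, "tz": -0.08, "rx": -7.8, "ry": 11.03, "rz": 12.43, "claw": 0.062}, {"tx": 0.055, "ty": -0.015, "tz": -0.09, "rx": -8.507, "ry": 12.029, "rz": 13.556, "claw": 0.062}])

```text
clock: 20.25
eef_pos: [492.9, 31.5, 336.0]
tool_rot: [-2.223, -0.781, -2.812]
force: [-0.1, -0.2, -0.1]
width: 62.1
```

```bash
python3 nx.py 62 110
```

```text
clock 20.25 q [-0.41  0.74 -0.34  1.62  0.81  1.86  1.3 ] p [492.9  31.5 336. ] F [-0.1 -0.2 -0.1] T tz -0.54 w 62.1
target [512.2 -70.1 295.9] shift mm [  19.3 -101.6  -40.1] rv [-0.013 -0.041 -0.006]
```

>>> apply_moves(increments=[{"tx": 0.006, "ty": -0.034, "tz": -0.013, "rx": 0, "ry": 0, "rz": 0, "claw": 0.062}, {"tx": 0.013, "ty": -0.068, "tz": -0.027, "rx": 0, "ry": 0, "rz": 0, "claw": 0.062}, {"tx": 0.0193, "ty": -0.1016, "tz": -0.04, "rx": 0, "ry": 0, "rz": 0, "claw": 0.062}, {"tx": 0.0193, "ty": -0.1016, "tz": -0.04, "rx": 0, "ry": 0, "rz": 0, "claw": 0.062}, {"tx": 0.0193, "ty": -0.1016, "tz": -0.04, "rx": 0, "ry": 0, "rz": 0, "claw": 0.062}])

```text
clock: 20.75
eef_pos: [511.2, -71.5, 297.0]
tool_rot: [-2.223, -0.778, -2.818]
force: [0.6, 1.3, 0.1]
width: 62.2
```

```bash
python3 nx.py 62 110;python3 - <<'E'
from kin import *
c=calibration('wrist');save('wrist','w9')
for k in(0,54,11,-11,19,-16):print(k,np.round(proj(c,C0+k*tz),1))
for az in(-15,0,15,45):
    d=cx*np.cos(np.radians(az))+cy*np.sin(np.radians(az));print(az,np.round(proj(c,C0+22*d+11*tz),1),np.round(proj(c,C0+22*d-11*tz),1))
E
```

```text
clock 20.75 q [-0.26  0.76 -0.31  1.73  0.92  1.7   1.31] p [511.2 -71.5 297. ] F [0.6 1.3 0.1] T tz -0.58 w 62.2
target [512.2 -70.1 295.9] shift mm [ 1.   1.3 -1.1] rv [-0.029 -0.011  0.066]
0 [316.2 212. ]
54 [316.1 144.5]
11 [316.2 199.4]
-11 [316.2 224.1]
19 [316.2 189.9]
-16 [316.3 229.4]
-15 [287.3 202.7] [288.6 227.6]
0 [289.5 206.2] [290.7 231.5]
15 [293.8 209.4] [294.8 235. ]
45 [307.1 213.7] [307.6 239.6]
```

View pics/w9.png

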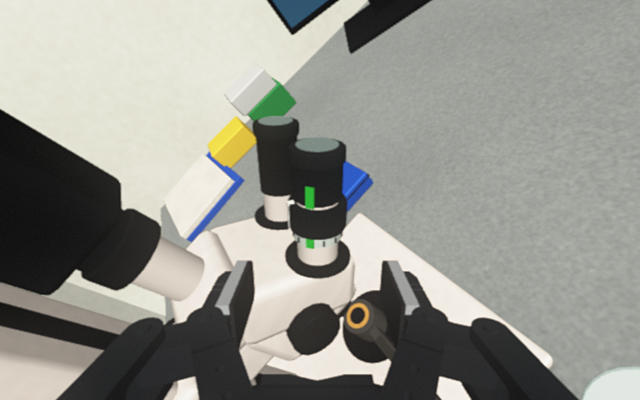

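w9 is my 12th and last picture. It shows the tube with its end at about (318,146), the green marks at (310,198) and (310,243), and the white line's end at the left (291,204). From here I'll check numerically.

```bash
python3 - <<'E'
from kin import *
im=cv2.imread('pics/w9_full.png');hsv=cv2.cvtColor(im,cv2.COLOR_BGR2HSV);g=hsv[...,2].astype(int)
m=((hsv[...,0]>45)&(hsv[...,0]<85)&(hsv[...,1]>120)&(hsv[...,2]>60)).astype(np.uint8)
nn,l,st,ce=cv2.connectedComponentsWithStats(m)
for i in range(1,nn):
    if st[i,4]>10 and 280<ce[i][0]<350:print(st[i],ce[i].round(1))
print('col322',[(r,int(g[r,322])) for r in range(180,262,2)]);print('col334',[(r,int(g[r,334])) for r in range(190,250,2)])
for r in(212,216,220,224,228,238,242):print(r,g[r,284:352:2].tolist())
E
```

```text
[304 186  11  23 227] [309.2 196.6]
[306 239   8   9  63] [309.9 243. ]
col322 [(180, 31), (182, 37), (184, 35), (186, 35), (188, 34), (190, 35), (192, 36), (194, 37), (196, 35), (198, 37), (200, 32), (202, 36), (204, 39), (206, 38), (208, 217), (210, 99), (212, 37), (214, 40), (216, 41), (218, 41), (220, 42), (222, 44), (224, 43), (226, 44), (228, 45), (230, 46), (232, 43), (234, 44), (236, 46), (238, 43), (240, 197), (242, 184), (244, 185), (246, 188), (248, 226), (250, 227), (252, 228), (254, 227), (256, 227), (258, 227), (260, 227)]
col334 [(190, 33), (192, 34), (194, 33), (196, 37), (198, 36), (200, 38), (202, 38), (204, 132), (206, 125), (208, 36), (210, 41), (212, 41), (214, 43), (216, 42), (218, 42), (220, 41), (222, 44), (224, 41), (226, 45), (228, 46), (230, 45), (232, 44), (234, 45), (236, 78), (238, 153), (240, 149), (242, 155), (244, 187), (246, 187), (248, 185)]
212 [226, 220, 175, 60, 40, 43, 42, 42, 40, 41, 40, 41, 42, 42, 37, 35, 36, 36, 35, 37, 38, 40, 40, 38, 42, 41, 38, 41, 38, 40, 39, 79, 154, 161]
216 [227, 222, 202, 71, 40, 40, 40, 39, 41, 45, 42, 39, 43, 42, 4
[... 155 characters left out ...]
1, 42, 41, 42, 43, 41, 43, 41, 41, 41, 44, 42, 46, 41, 39, 107, 159, 160]
224 [46, 42, 156, 84, 40, 45, 43, 45, 45, 43, 44, 42, 44, 45, 44, 42, 45, 43, 41, 43, 45, 44, 39, 42, 41, 41, 46, 43, 43, 43, 40, 130, 216, 241]
228 [43, 51, 153, 165, 42, 42, 43, 49, 45, 41, 44, 44, 44, 45, 44, 42, 45, 45, 45, 45, 44, 45, 44, 45, 47, 46, 47, 44, 44, 37, 158, 245, 242, 240]
238 [233, 233, 233, 232, 236, 201, 169, 97, 175, 182, 157, 101, 68, 51, 47, 43, 41, 41, 39, 43, 53, 72, 104, 134, 184, 153, 123, 168, 195, 244, 240, 240, 240, 240]
242 [234, 234, 234, 235, 134, 46, 65, 109, 175, 198, 201, 188, 182, 184, 181, 196, 221, 217, 218, 184, 114, 210, 210, 205, 198, 155, 110, 87, 41, 103, 226, 244, 242, 242]
```

```bash
sed -i 's/^C0=.*/C0=np.array([464.4,-155.0,298.1])-54*tz+1.4*(-.883*cx+.469*cy)+1.5*tz/' kin.py; python3 nx.py 62 0; python3 - <<'E'
from sim import *
P0=pose(62,10,0)
for A in (70,78,86,94,97):
    P,R=pose(A,10,0);print(A,(P-P0[0]).round(1),rv(P0[1],R))
E
```

```text
clock 20.8 q [-0.26  0.76 -0.31  1.73  0.92  1.7   1.31] p [511.5 -70.1 297. ] F [-0.1  0.5  0.1] T tz -0.62 w 62.2
target [ 494.2 -167.7  248.9] shift mm [-17.3 -97.6 -48.1] rv [-0.044 -0.007  0.041]
70 [ 1.9 -0.9  1.5] [-1.022 -0.113  1.226]
78 [ 3.9 -1.4  3.1] [-2.044 -0.226  2.451]
86 [ 5.9 -1.5  4.8] [-3.067 -0.339  3.677]
94 [ 7.9 -1.3  6.5] [-4.089 -0.452  4.903]
97 [ 8.7 -1.1  7.1] [-4.472 -0.494  5.362]
```

>>> apply_moves(increments=[{"tx": -0.006, "ty": -0.033, "tz": -0.016, "rx": 0, "ry": 0, "rz": 0, "claw": 0.062}, {"tx": -0.011, "ty": -0.063, "tz": -0.031, "rx": 0, "ry": 0, "rz": 0, "claw": 0.062}, {"tx": -0.015, "ty": -0.085, "tz": -0.042, "rx": 0, "ry": 0, "rz": 0, "claw": 0.062}, {"tx": -0.0173, "ty": -0.0976, "tz": -0.048, "rx": 0, "ry": 0, "rz": 0, "claw": 0.062}, {"tx": -0.0173, "ty": -0.0976, "tz": -0.048, "rx": 0, "ry": 0, "rz": 0, "claw": 0.062}, {"tx": -0.0173, "ty": -0.0976, "tz": -0.048, "rx": 0, "ry": 0, "rz": 0, "claw": 0.062}])

```text
clock: 21.4
eef_pos: [495.1, -166.2, 249.4]
tool_rot: [-2.226, -0.777, -2.811]
force: [0.7, -0.3, 1.1]
width: 61.8
```

```bash
python3 nx.py 62 0
```

```text
clock 21.4 q [-0.14  0.78 -0.27  1.89  1.04  1.53  1.24] p [ 495.1 -166.2  249.4] F [ 0.7 -0.3  1.1] T tz -0.59 w 61.8
target [ 494.2 -167.7  248.9] shift mm [-0.9 -1.4 -0.5] rv [-0.054 -0.001  0.008]
```

Free, no contact. Closing.

>>> apply_moves(increments=[{"tx": 0, "ty": 0, "tz": 0, "rx": 0, "ry": 0, "rz": 0, "claw": 0.045}, {"tx": 0, "ty": 0, "tz": 0, "rx": 0, "ry": 0, "rz": 0, "claw": 0.035}, {"tx": 0, "ty": 0, "tz": 0, "rx": 0, "ry": 0, "rz": 0, "claw": 0.03}, {"tx": 0, "ty": 0, "tz": 0, "rx": 0, "ry": 0, "rz": 0, "claw": 0.03}])

```text
clock: 21.8
eef_pos: [495.7, -166.2, 250.1]
tool_rot: [-2.224, -0.776, -2.81]
force: [2.4, 5.0, 7.2]
width: 42.4
```

```bash
python3 nx.py 62 0
```

```text
clock 21.8 q [-0.14  0.78 -0.27  1.89  1.04  1.53  1.24] p [ 495.7 -166.2  250.1] F [2.4 5.  7.2] T tz 0.08 w 42.4
target [ 494.2 -167.7  248.9] shift mm [-1.5 -1.5 -1.2] rv [-0.044  0.011 -0.012]
```

>>> apply_moves(increments=[{"tx": 0.0009, "ty": -0.0004, "tz": 0.0007, "rx": -0.51, "ry": -0.056, "rz": 0.61, "claw": 0.03}, {"tx": 0.0019, "ty": -0.0009, "tz": 0.0015, "rx": -1.02, "ry": -0.113, "rz": 1.226, "claw": 0.03}, {"tx": 0.0029, "ty": -0.0012, "tz": 0.0023, "rx": -1.53, "ry": -0.17, "rz": 1.84, "claw": 0.03}, {"tx": 0.0039, "ty": -0.0014, "tz": 0.0031, "rx": -2.044, "ry": -0.226, "rz": 2.451, "claw": 0.03}, {"tx": 0.0049, "ty": -0.0015, "tz": 0.004, "rx": -2.56, "ry": -0.28, "rz": 3.06, "claw": 0.03}, {"tx": 0.0059, "ty": -0.0015, "tz": 0.0048, "rx": -3.067, "ry": -0.339, "rz": 3.677, "claw": 0.03}, {"tx": 0.0069, "ty": -0.0014, "tz": 0.0056, "rx": -3.58, "ry": -0.4, "rz": 4.29, "claw": 0.03}, {"tx": 0.0076, "ty": -0.0013, "tz": 0.0062, "rx": -3.96, "ry": -0.44, "rz": 4.75, "claw": 0.03}, {"tx": 0.0079, "ty": -0.0013, "tz": 0.0065, "rx": -4.089, "ry": -0.452, "rz": 4.903, "claw": 0.03}, {"tx": 0.0079, "ty": -0.0013, "tz": 0.0065, "rx": -4.089, "ry": -0.452, "rz": 4.903, "claw": 0.03}])

```text
clock: 22.8
eef_pos: [503.0, -167.5, 256.1]
tool_rot: [-1.712, -0.867, -2.758]
force: [0.2, 6.8, 4.8]
width: 42.2
```

```bash
python3 nx.py 94 0;python3 - <<'E'
from kin import *
R=Rot.from_euler('xyz',read_state()['tool_rot']).as_matrix();z=-R[:,2];print('A',np.degrees(np.arctan2(z@cy,z@cx)))
E
```

```text
clock 22.8 q [-0.33  0.93 -0.17  2.23  1.41  1.61  0.83] p [ 503.  -167.5  256.1] F [0.2 6.8 4.8] T tz 0.17 w 42.2
target [ 502.1 -169.   255.4] shift mm [-0.9 -1.4 -0.7] rv [-0.02  -0.013 -0.009]
A 93.95681565314777
```

>>> apply_moves(increments=[{"tx": 0, "ty": 0, "tz": 0, "rx": 0, "ry": 0, "rz": 0, "claw": 0.062}, {"tx": 0, "ty": 0, "tz": 0, "rx": 0, "ry": 0, "rz": 0, "claw": 0.062}, {"tx": 0, "ty": 0, "tz": 0, "rx": 0, "ry": 0, "rz": 0, "claw": 0.062}, {"tx": -0.002, "ty": 0, "tz": -0.0017, "rx": 1.02, "ry": 0.11, "rz": -1.23, "claw": 0.062}, {"tx": -0.004, "ty": 0, "tz": -0.0034, "rx": 2.04, "ry": 0.23, "rz": -2.45, "claw": 0.062}, {"tx": -0.006, "ty": 0.0004, "tz": -0.005, "rx": 3.07, "ry": 0.34, "rz": -3.68, "claw": 0.062}, {"tx": -0.0079, "ty": 0.0013, "tz": -0.0065, "rx": 4.089, "ry": 0.452, "rz": -4.903, "claw": 0.062}, {"tx": -0.0079, "ty": 0.0013, "tz": -0.0065, "rx": 4.089, "ry": 0.452, "rz": -4.903, "claw": 0.062}, {"tx": -0.0079, "ty": 0.0013, "tz": -0.0065, "rx": 4.089, "ry": 0.452, "rz": -4.903, "claw": 0.062}])

```text
clock: 23.7
eef_pos: [493.6, -168.4, 249.2]
tool_rot: [-2.223, -0.779, -2.814]
force: [-0.6, -0.0, 0.1]
width: 62.2
```

```bash
python3 nx.py 62 0; cat > look.py <<'E'
from kin import *
import sys
c=calibration('wrist');save('wrist',sys.argv[1])
im=cv2.imread(f'pics/{sys.argv[1]}_full.png');hsv=cv2.cvtColor(im,cv2.COLOR_BGR2HSV).astype(int)
# sample the collar's skin (r=22) by azimuth, mean over the tube direction
for dz in ((-6,-3,0,3,6),):
  row=[]
  for az in range(-15,141,5):
    d=cx*np.cos(np.radians(az))+cy*np.sin(np.radians(az));v=[]
    for k in dz:
        u,w=proj(c,C0+22.2*d+k*tz);u,w=int(round(u)),int(round(w))
        v.append(hsv[w,u,2] if 0<=w<400 and 0<=u<640 else -1)
    row.append((az,int(np.median(v))))
  print(row)
m=((hsv[...,0]>45)&(hsv[...,0]<85)&(hsv[...,1]>120)&(hsv[...,2]>60)).astype(np.uint8)
nn,l,st,ce=cv2.connectedComponentsWithStats(m)
for i in range(1,nn):
    if st[i,4]>25:print('green',st[i],ce[i].round(1))
for k,r in((21,20),(-16,19.5)):
    d=(cx+cy)/2**.5;print('mark pred',np.round(proj(c,C0+r*d+k*tz),1))
E
python3 look.py w10
```

```text
clock 23.7 q [-0.14  0.78 -0.25  1.89  1.03  1.52  1.24] p [ 493.6 -168.4  249.2] F [-0.6 -0.   0.1] T tz -0.59 w 62.2
target [ 494.2 -167.7  248.9] shift mm [ 0.6  0.7 -0.3] rv [-0.024 -0.016  0.023]
[(-15, 30), (-10, 36), (-5, 46), (0, 128), (5, 229), (10, 227), (15, 229), (20, 108), (25, 37), (30, 40), (35, 36), (40, 40), (45, 38), (50, 39), (55, 37), (60, 36), (65, 37), (70, 36), (75, 37), (80, 36), (85, 37), (90, 37), (95, 38), (100, 38), (105, 38), (110, 40), (115, 39), (120, 34), (125, 103), (130, 232), (135, 239), (140, 244)]
green [ 240   78   53   51 1338] [267.3 107.5]
green [289 270  20  40 683] [299.1 289.4]
green [295 354  13  14 142] [301.  360.1]
mark pred [300.1 291.5]
mark pred [302.6 355.8]
```

The line is now at azimuth about 11–13°, so one click is done. Second pass of about 33°.

>>> apply_moves(increments=[{"tx": 0, "ty": 0, "tz": 0, "rx": 0, "ry": 0, "rz": 0, "claw": 0.045}, {"tx": 0, "ty": 0, "tz": 0, "rx": 0, "ry": 0, "rz": 0, "claw": 0.035}, {"tx": 0, "ty": 0, "tz": 0, "rx": 0, "ry": 0, "rz": 0, "claw": 0.03}, {"tx": 0, "ty": 0, "tz": 0, "rx": 0, "ry": 0, "rz": 0, "claw": 0.03}, {"tx": 0, "ty": 0, "tz": 0, "rx": 0, "ry": 0, "rz": 0, "claw": 0.03}])

```text
clock: 24.25
eef_pos: [494.7, -167.9, 250.1]
tool_rot: [-2.22, -0.781, -2.813]
force: [4.9, 0.3, 5.4]
width: 42.2
```

>>> apply_moves(increments=[{"tx": 0.0009, "ty": -0.0004, "tz": 0.0007, "rx": -0.51, "ry": -0.056, "rz": 0.61, "claw": 0.03}, {"tx": 0.0019, "ty": -0.0009, "tz": 0.0015, "rx": -1.02, "ry": -0.113, "rz": 1.226, "claw": 0.03}, {"tx": 0.0029, "ty": -0.0012, "tz": 0.0023, "rx": -1.53, "ry": -0.17, "rz": 1.84, "claw": 0.03}, {"tx": 0.0039, "ty": -0.0014, "tz": 0.0031, "rx": -2.044, "ry": -0.226, "rz": 2.451, "claw": 0.03}, {"tx": 0.0049, "ty": -0.0015, "tz": 0.004, "rx": -2.56, "ry": -0.28, "rz": 3.06, "claw": 0.03}, {"tx": 0.0059, "ty": -0.0015, "tz": 0.0048, "rx": -3.067, "ry": -0.339, "rz": 3.677, "claw": 0.03}, {"tx": 0.0069, "ty": -0.0014, "tz": 0.0056, "rx": -3.58, "ry": -0.4, "rz": 4.29, "claw": 0.03}, {"tx": 0.0079, "ty": -0.0013, "tz": 0.0064, "rx": -4.05, "ry": -0.45, "rz": 4.85, "claw": 0.03}, {"tx": 0.0083, "ty": -0.0012, "tz": 0.0068, "rx": -4.28, "ry": -0.473, "rz": 5.13, "claw": 0.03}, {"tx": 0.0083, "ty": -0.0012, "tz": 0.0068, "rx": -4.28, "ry": -0.473, "rz": 5.13, "claw": 0.03}])

```text
clock: 25.25
eef_pos: [503.2, -169.1, 257.1]
tool_rot: [-1.68, -0.875, -2.761]
force: [7.7, -5.9, 3.7]
width: 42.4
```

>>> apply_moves(increments=[{"tx": 0, "ty": 0, "tz": 0, "rx": 0, "ry": 0, "rz": 0, "claw": 0.062}, {"tx": 0, "ty": 0, "tz": 0, "rx": 0, "ry": 0, "rz": 0, "claw": 0.062}, {"tx": 0, "ty": 0, "tz": 0, "rx": 0, "ry": 0, "rz": 0, "claw": 0.062}, {"tx": -0.002, "ty": 0, "tz": -0.0017, "rx": 1.02, "ry": 0.11, "rz": -1.23, "claw": 0.062}, {"tx": -0.004, "ty": 0, "tz": -0.0034, "rx": 2.04, "ry": 0.23, "rz": -2.45, "claw": 0.062}, {"tx": -0.006, "ty": 0.0004, "tz": -0.005, "rx": 3.07, "ry": 0.34, "rz": -3.68, "claw": 0.062}, {"tx": -0.0083, "ty": 0.0012, "tz": -0.0068, "rx": 4.28, "ry": 0.473, "rz": -5.13, "claw": 0.062}, {"tx": -0.0083, "ty": 0.0012, "tz": -0.0068, "rx": 4.28, "ry": 0.473, "rz": -5.13, "claw": 0.062}, {"tx": -0.0083, "ty": 0.0012, "tz": -0.0068, "rx": 4.28, "ry": 0.473, "rz": -5.13, "claw": 0.062}])

```text
clock: 26.15
eef_pos: [493.8, -168.2, 249.4]
tool_rot: [-2.223, -0.778, -2.814]
force: [0.1, -0.0, -0.0]
width: 61.6
```

```bash
python3 nx.py 62 0; python3 look.py w11
```

```text
clock 26.15 q [-0.16  0.77 -0.24  1.89  1.03  1.51  1.25] p [ 493.8 -168.2  249.4] F [ 0.1 -0.  -0. ] T tz -0.65 w 61.6
target [ 494.2 -167.7  248.9] shift mm [ 0.3  0.6 -0.5] rv [-0.025 -0.009  0.023]
[(-15, 36), (-10, 37), (-5, 39), (0, 39), (5, 40), (10, 41), (15, 40), (20, 42), (25, 41), (30, 42), (35, 79), (40, 243), (45, 242), (50, 203), (55, 43), (60, 42), (65, 42), (70, 41), (75, 39), (80, 40), (85, 40), (90, 42), (95, 40), (100, 40), (105, 40), (110, 40), (115, 42), (120, 37), (125, 117), (130, 220), (135, 243), (140, 245)]
green [ 240   77   53   52 1342] [267.3 107.4]
green [290 270  20  39 660] [299.7 288.7]
green [295 356  14  11 101] [302.3 361.2]
mark pred [300.8 291. ]
mark pred [303.3 355.3]
```

The white line is in line with the marks (both about 44°). Retracting, then a last check.

>>> apply_moves(increments=[{"tx": 0.004, "ty": 0.02, "tz": 0.01, "rx": 0, "ry": 0, "rz": 0, "claw": 0.062}, {"tx": 0.01, "ty": 0.058, "tz": 0.028, "rx": 0, "ry": 0, "rz": 0, "claw": 0.062}, {"tx": 0.0173, "ty": 0.0976, "tz": 0.048, "rx": 0, "ry": 0, "rz": 0, "claw": 0.062}, {"tx": 0.018, "ty": 0.13, "tz": 0.065, "rx": 0, "ry": 0, "rz": 0, "claw": 0.062}, {"tx": 0.018, "ty": 0.16, "tz": 0.08, "rx": 0, "ry": 0, "rz": 0, "claw": 0.062}, {"tx": 0.018, "ty": 0.16, "tz": 0.08, "rx": 0, "ry": 0, "rz": 0, "claw": 0.062}, {"tx": 0.018, "ty": 0.16, "tz": 0.08, "rx": 0, "ry": 0, "rz": 0, "claw": 0.062}])

```text
clock: 26.9
eef_pos: [511.5, -6.9, 328.3]
tool_rot: [-2.222, -0.782, -2.81]
force: [-0.4, 0.3, -0.8]
width: 61.7
```

```bash
python3 nx.py 62 180; python3 look.py w12; python3 - <<'E'
from kin import *
save('top','t12');save('scene','s12')
def amber(f):
    h=cv2.cvtColor(cv2.imread(f),cv2.COLOR_BGR2HSV)
    return ((h[...,0]>8)&(h[...,0]<28)&(h[...,1]>90)&(h[...,2]>60)).astype(np.uint8)
w=calibration('wrist');m=amber('pics/w12_full.png');nn,l,st,ce=cv2.connectedComponentsWithStats(m)
u=np.array([-.109,.994,0]);S=np.array([565.5,-179,62])
print('eye pred',proj(w,S+145*u),'boss pred',proj(w,S))
for i in range(1,nn):
    if st[i,4]>20:print('amber',st[i],ce[i].round(1))
# bystanders: compare before/after
for n,a,b,boxes in(('top','top0','t12',{'box':(412,192,448,252)}),('scene','scene0','s12',{'jar':(335,230,365,268),'dish':(328,190,364,220),'box':(184,200,224,248)})):
    A=cv2.imread(f'pics/{a}_full.png').astype(int);B=cv2.imread(f'pics/{b}_full.png').astype(int)
    for k,(x0,y0,x1,y1) in boxes.items():
        d=np.abs(A-B).max(2)[y0:y1,x0:x1];print(n,k,'changed px',int((d>40).sum()),'of',d.size)
E
```

```text
clock 26.9 q [-0.37  0.74 -0.29  1.64  0.85  1.8   1.35] p [511.5  -6.9 328.3] F [-0.4  0.3 -0.8] T tz -0.55 w 61.7
target [520.4  -7.3 326.4] shift mm [ 8.9 -0.4 -1.9] rv [-0.008 -0.049 -0.026]
[(-15, 50), (-10, 41), (-5, 42), (0, 43), (5, 45), (10, 45), (15, 47), (20, 46), (25, 47), (30, 41), (35, 145), (40, 241), (45, 241), (50, 214), (55, 43), (60, 47), (65, 46), (70, 46), (75, 46), (80, 44), (85, 45), (90, 44), (95, 45), (100, 42), (105, 44), (110, 43), (115, 43), (120, 44), (125, 43), (130, 69), (135, 136), (140, 139)]
green [253  84  43  38 780] [275.5 105.2]
green [300 171   8  18 132] [303.5 179.8]
green [302 215   5   6  28] [304.1 217.3]
mark pred [303.9 180.7]
mark pred [304.7 215.6]
eye pred (np.float64(418.6406564279257), np.float64(373.5092235324446)) boss pred (np.float64(347.2315861769491), np.float64(290.185038885356))
amber [ 214  116   48   48 1258] [236.7 140.4]
amber [337 277  20  22 240] [346.4 287.4]
top box changed px 0 of 2160
scene jar changed px 0 of 1140
scene dish changed px 0 of 1080
scene box changed px 0 of 1920
```

All checks agree: the boss ring is at (346.4,287.4) against a predicted (347.2,290.2), and the bystanders are unchanged.

```bash
python3 -c "
from cell import *
print(finish_job())"
```

```text
the job is handed in; nothing more can be done
None
```

The lever is on the base plate with its boss under the lens, and the dioptre collar is at zero. I handed the job in at about 27 s of the 67 s allowed, with the gripper open and clear of everything; no verdict was reported.

- **Lever:** Wrist readings from a trial lift of a few millimetres put the balance point about 60 mm from the boss. I gripped it there with the tool leaning outward and carried it level to within about 1°. It was laid down with about 10 N of contact force. Afterwards the boss ring and the stage disc were within about 2 mm of where they should be, and a later look from another angle agreed.
- **Collar:** It started at about 60° (two clicks). I turned it counter-clockwise in two side grips. In the last picture the white line lies at about 44° and the green marks at about 44–45°, so it is aligned.
- **Bystanders:** The jar, the dishes and the slide box show no changed pixels in the before and after scene pictures (the slide box also from above).

**What did not go as planned:** My first collar approach, straight along the tube, brought two joints to their limits. One read 1.324 rad there against a stated 1.32, which may be rounding. I backed out and used side grips instead.

The last collar, lever and bystander checks were numeric only, because I had used all 12 picture views.

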